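# Charge the ball mill and snap its lid on

### The job

Charge the little ball mill: with the scoop, bring all four steel grinding balls from the white tray into the mill's bowl without touching them with the fingers or dropping any on the bench, then set the scoop back down on the bench on its pan. Put the lid squarely on the bowl and press it straight down until it snaps under all three spring catches, and finish while still holding the lid and pressing it firmly down: do not let go at the end. Leave the beaker and the culture bottle where they stand.

Things in the scene. Friction and masses are not known exactly. Their poses are not given: they have to be found in the camera images.
- mill: bench ball mill, fixed: white housing 140 x 140 mm, 41 mm high, a black panel with knob on its front (its -x side), a round open steel bowl standing on top. Origin: on the bench under the bowl's axis; z up
- bowl_rim (a point): centre of the bowl's mouth at the height of its rim (102 mm above the bench). Bowl: 93 mm outside, mouth 86 mm across, 50 mm deep inside. Three sprung steel catches, 13 mm wide, stand round the rim, at the mill's +x and 120 degrees to either side; their flared tops reach 17 mm above the rim, their noses reach in to 45 mm from the axis, 5 mm above the rim
- lid: loose lid, 160 g, 44 mm high: grey spigot 81 mm across, 8 mm deep; above it an aluminium flange 96 mm across, 4 mm thick; on top a black bar grip 62 mm long (lid's x), 18 mm wide (lid's y), 32 mm high. Origin: centre of the spigot's underside, z up. Fully home the flange lies on the bowl's rim and the origin is 8 mm below the rim; any turn about the vertical will do
- lid_grip (a point): middle of the bar grip where to hold it, 34 mm above the lid's origin (22 mm above the flange). Pressing the lid home takes 10 to 20 N at the peak, as the flange passes the catches' noses about 5 mm above home; then the force drops, the catches spring shut over the flange and it rests hard on the rim
- ball_tray: white open tray, fixed, 200 mm long (its x, pointing away from the robot) x 92 mm wide (its y), 30 mm high; walls 5 mm, floor 6 mm thick (inside 190 x 82 mm). Origin: centre of its underside, z up. At the far end (+x) the floor turns up into a steep 65 degree slope, from x = +78 mm to the rim. The balls lie between x = +10 and +58 mm
- scoop: loose sheet-steel hand scoop, 130 g, standing on its flat pan: pan 64 mm long (its x, open lip at +x), 70 mm wide, 1.5 mm sheet, sides 23 mm high falling away towards the lip, back wall 27 mm; a black handle 16 mm wide (its y), 18 mm thick, 92 mm long rises behind (-x) at 17 degrees. Origin: underside of the pan's middle; z up when it stands
- scoop_grip (a point): where to hold the handle, at scoop x = -70 mm, 53 mm above the pan's underside
- scoop_lip (a point): middle of the pan's front lip, underside: scoop x = +32 mm, z = 0
- scoop_pan (a point): middle of the pan's inner floor: scoop x = 0, z = 1.5 mm
- ball1_center (a point): steel grinding ball, 20 mm across, 33 g, one of four alike lying loose in the ball tray; the point is its centre
- ball2_center (a point): steel grinding ball, 20 mm across, 33 g, one of four alike lying loose in the ball tray; the point is its centre
- ball3_center (a point): steel grinding ball, 20 mm across, 33 g, one of four alike lying loose in the ball tray; the point is its centre
- ball4_center (a point): steel grinding ball, 20 mm across, 33 g, one of four alike lying loose in the ball tray; the point is its centre
- catch_a (a joint): hinge angle of one of the mill's three spring catches (rad): 0 = closed, grows as it is sprung outward; about 0.05 to 0.08 while the lid's flange forces past its nose
- catch_b (a joint): hinge angle of one of the mill's three spring catches (rad): 0 = closed, grows as it is sprung outward; about 0.05 to 0.08 while the lid's flange forces past its nose
- catch_c (a joint): hinge angle of one of the mill's three spring catches (rad): 0 = closed, grows as it is sprung outward; about 0.05 to 0.08 while the lid's flange forces past its nose
- beaker: glass beaker, 74 mm across, 93 mm high, a bystander; origin under its middle
- bottle: culture bottle with a foil cap, 52 mm across, 111 mm high, a bystander; origin under its middle
- ball1: the same ball; its frame turns as it rolls
- ball2: the same ball; its frame turns as it rolls
- ball3: the same ball; its frame turns as it rolls
- ball4: the same ball; its frame turns as it rolls
Mind the look-alikes: they are no part of the job. There is more than one size of the lid; the job needs the larger.

How it is judged:
By the outcome, as a careful person would: the job done as asked, in the order asked, and still so for the second after the job is handed in, while the arm keeps its last pose, push and grip.
It also fails if it takes over 72 s, if anything falls off the work surface, if the arm or the gripper's body presses on something with over 40 N, if the wrist force passes 120 N, or if a joint passes its speed limit or range.

### The arm

A 7-joint arm with a two-finger parallel gripper is mounted at the origin on a cart in front of the work surface, level with it; the furniture and walls round the work are solid. World frame = base frame: x ahead of the robot, y to its left, z up, the work surface at z = 0. Lengths are in m, angles in rad, forces in N, time in s.
With the tool pointing down it reaches from about 0.425 to 0.925 m from the base axis. Payload 6.8 kg.
Tool frame: the origin (TCP) lies at the very end of the fingers, on their centre line; the grasp point (between the pads) lies 19 mm behind it; z points along the fingers, y is the line along which they close (so a half turn about z gives the same grasp; the last joint's range is limited). The gripper opens to 85 mm and grips with 20 to 120 N. Pads are 22 mm wide; open, the fingers measure 114 mm over their backs; the gripper's body (76 mm by 85 mm) begins 54 mm behind the grasp point. The pads swing forward as they close: fully open they stand 13 mm farther back than shut.
Start: joints at [-0.108, 0.477, 0.022, 1.555, -0.011, 1.109, -0.083], TCP at [0.675, 0, 0.231] pointing down, gripper open.
Joint ranges: [-2.96, 2.96], [-0.34, 2.1], [-1.41, 1.46], [0.24, 2.44], [-1.37, 4.51], [0.17, 1.92], [-2.96, 2.96]. Speed limits (rad/s): [2.39, 2.39, 3.14, 3.14, 3.14, 3.14, 3.14].

### API

Orientations are given as a rotation vector (axis times angle).
In Python, from bench import get_obs, grab_frame, hand_in gives the robot as it stands.
- The arm moves only by the tool drive_tool, never from a script. Its argument "rows" is a list of rows, each an object with "offset": the shift along the tool's x, y, z as a fraction of full scale, a list of three; "rotation": the turn, a rotation vector about the tool's x, y, z as a fraction of full scale, a list of three; "claw": the opening, from 0 (shut) to 1 (fully open). In form: [{"offset": [tx, ty, tz], "rotation": [wx, wy, wz], "claw": claw}, ...]. A call has 1 to 20 rows; each row is the pose to reach, as a shift and turn from the pose commanded when the call began, along the tool's axes at that moment; what a row does not reach only later rows make up. Full scale, the value 1, is 0.15 m for a shift and 2 rad for a turn. A row lasts 1/12 s, in which the tool goes at most 41.7 mm and 7.16 degrees, less where a joint would pass 70% of its speed; a pose out of reach is approached as far as the arm can. A call with a number of a shift or a turn outside -1 to 1 is refused whole. A call with a gripper value outside its range is refused whole. The fingers move at their own pace and stop on an object; "force" is the grip in N (left out, the last holds). Time passes only in rows, so rows that repeat a pose let the fingers close. It gives the time, the measured TCP pose, the force, the opening and the grip force at its end, in the units of the state.
- get_obs(): the state, without advancing time (a new reading comes with each control period).
- grab_frame(name): name is "scene" or "side" or "wrist"; returns a dict with "frame" (420x560x3 uint8, red, green, blue), "z_map" (420x560 float32, m along the optical axis (not along the pixel's ray), 0 where there is no reading), "vfov" (degrees; the focal length in pixels is half the picture's height over the tangent of half this angle, whatever the lens; pixels are square), "cx", "cy" (the principal point, pixels), "R" (3x3) and "t" (3): a world point X has camera coordinates R X + t. Camera axes: x right, y down, z forward; pixel columns grow to the right and rows downward; lengths in m; the calibration is good to about 2 mm. A picture is of the moment at which its call begins.
- hand_in(): hands the job in; it is judged then, once.
The state is a dict: "clock": time; "joints": joint angles; "qvel": joint speeds; "tau": joint torques, N m; "tcp_pos": TCP position; "orientation": TCP orientation; "contact_force": force on the tool from outside, world axes, zero at the start; "moment": the same for the moment, N m; "grip_width": finger opening in m; "gripper_force": force on a finger pad.
Only numpy, scipy, OpenCV 4.12 (cv2) and the standard library are available. Lean on these libraries where they do the work, as an engineer would, in place of code of your own. Each camera call takes 0.05 s, during which the arm holds its last target. There are 200 camera calls.

## Working session

There is one attempt and no reset: what is moved stays moved. The work goes in short steps, Python scripts to look and compute and a tool call to move; the robot and the scene stay as the last step left them, time stands still between calls to the robot, and variables do not carry over. Pictures are saved under pics/ and viewed, at most 10 in all, crops included, and the job is handed in when it is done.

Besides the shell and the picture viewer there is one more tool, called after "Emit:" as name(argument=value, ...), one argument or row to a line, values as JSON. drive_tool: Moves the arm, as the interface text tells. Its arguments: {"type":"object","properties":{"rows":{"type":"array","items":{"type":"object","properties":{"offset":{"type":"array","items":{"type":"number"}},"rotation":{"type":"array","items":{"type":"number"}},"claw":{"type":"number"}}}},"force":{"type":"number"}},"required":["rows"]}

```bash
mkdir -p pics; ls
cat > h.py <<'E'
import numpy as np, cv2
from scipy.spatial.transform import Rotation as Ro
from bench import get_obs, grab_frame, hand_in
def grab(n,save=None):
    d=grab_frame(n); d['f']=d['frame'].shape[0]/2/np.tan(np.radians(d['vfov'])/2)
    if save: cv2.imwrite('pics/'+save,d['frame'][:,:,::-1])
    return d
def ray(d,u,v):
    R=np.array(d['R']);c=-R.T@np.array(d['t'])
    return c,R.T@np.array([(u-d['cx'])/d['f'],(v-d['cy'])/d['f'],1.])
def plane(d,u,v,z):
    c,r=ray(d,u,v); return c+r*(z-c[2])/r[2]
def cloud(d):
    h,w=d['z_map'].shape; U,V=np.meshgrid(np.arange(w),np.arange(h)); Z=d['z_map']
    P=np.stack([(U-d['cx'])/d['f']*Z,(V-d['cy'])/d['f']*Z,Z],-1)-np.array(d['t'])
    P=P@np.array(d['R']); P[Z==0]=np.nan; return P
def proj(d,X):
    c=np.array(d['R'])@np.array(X)+np.array(d['t']); return c[:2]/c[2]*d['f']+[d['cx'],d['cy']]
E
python3 - <<'E'
from h import *
o=get_obs();print({k:np.round(v,3) for k,v in o.items()})
a=[]
for n in('scene','side'):
    d=grab(n,n+'0.png');np.save(n+'.npy',d,allow_pickle=True)
    print(n,d['f'],d['cx'],d['cy'],ray(d,d['cx'],d['cy']),d['z_map'].min())
E
```

```text
pics
{'clock': np.float64(0.0), 'joints': array([-0.108,  0.478,  0.022,  1.556, -0.011,  1.109, -0.083]), 'qvel': array([ 0.   ,  0.   ,  0.002, -0.   , -0.001,  0.001,  0.   ]), 'tau': array([-1.0000e-03, -5.9644e+01,  1.6080e+00, -2.8119e+01,  1.2000e-02,
        9.0000e-03,  0.0000e+00]), 'tcp_pos': array([ 0.674, -0.   ,  0.23 ]), 'orientation': array([-2.221e+00, -2.221e+00,  2.000e-03]), 'contact_force': array([-0.093, -0.024, -0.073]), 'moment': array([0.024, 0.002, 0.061]), 'gripper_force': np.float64(0.0), 'grip_width': np.float64(0.086)}
scene 394.7275611719963 281.1788593769974 209.94809932484873 (array([-0.02019719,  0.55996171,  0.87963119]), array([ 0.566702  , -0.36602808, -0.73815465])) 0.0
side 429.3186316795307 283.4785672970837 207.4946553307126 (array([ 0.23260611, -0.47160049,  0.75389087]), array([ 0.35802936,  0.64448439, -0.67561443])) 0.0
```

View pics/scene0.png

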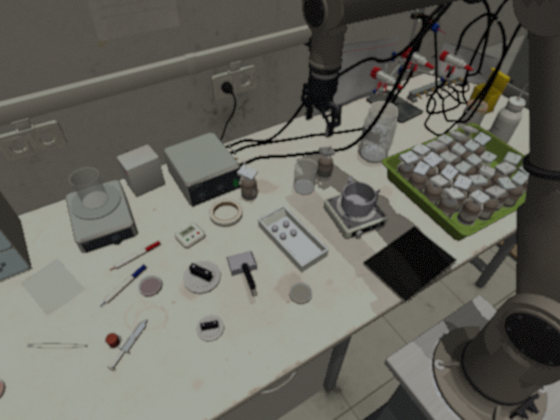

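View pics/side0.png

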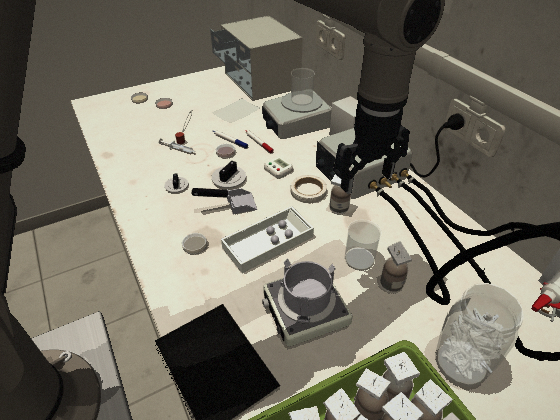

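The scene picture shows the mill (357,210), tray (292,238) with four balls, scoop pan (241,262) with handle (249,282). Lid candidates are the large one at (203,275) and the small one at (209,327); the white ring (226,212), petri dishes (150,286), (300,293) are other round things. In the side picture: large lid (228,176), small lid (177,184), scoop (240,200), mill (307,290).

Run:
```python
from h import *
a=np.load('scene.npy',allow_pickle=True).item();b=np.load('side.npy',allow_pickle=True).item()
c1=cv2.resize(a['frame'][170:345,175:395,::-1],None,fx=3.5,fy=3.4,interpolation=cv2.INTER_CUBIC)[:600,:800]
cv2.imwrite('pics/c1.png',c1)
c2=cv2.resize(b['frame'][150:350,150:410,::-1],None,fx=3,fy=3,interpolation=cv2.INTER_CUBIC)
cv2.imwrite('pics/c2.png',c2)
P=cloud(a);Q=cloud(b)
for nm,p in dict(lid=(203,272),lid2=(209,325),pan=(241,262),hand=(249,280),tray=(300,250),ball=(283,222),mill=(357,205),beak=(305,170),bot=(325,155),bot2=(248,180),bench=(270,320)).items(): print(nm,P[p[1],p[0]].round(3))
for nm,p in dict(lid=(228,172),lid2=(177,184),pan=(240,202),hand=(210,192),tray=(255,245),mill=(307,270),bench=(150,220)).items(): print(nm,Q[p[1],p[0]].round(3))
```

```text
lid [0.543 0.424 0.043]
lid2 [0.416 0.469 0.025]
pan [0.549 0.317 0.001]
hand [0.447 0.344 0.072]
tray [0.499 0.16  0.004]
ball [0.595 0.155 0.023]
mill [ 0.491 -0.016  0.096]
beak [ 0.728 -0.009  0.044]
bot [ 0.707 -0.065  0.097]
bot2 [0.749 0.183 0.076]
bench [ 0.364  0.335 -0.001]
lid [0.551 0.415 0.033]
lid2 [0.416 0.447 0.021]
pan [ 0.542  0.322 -0.   ]
hand [0.468 0.33  0.059]
tray [0.508 0.161 0.004]
mill [ 0.545 -0.008  0.072]
bench [ 0.315  0.371 -0.002]
```

View pics/c1.png

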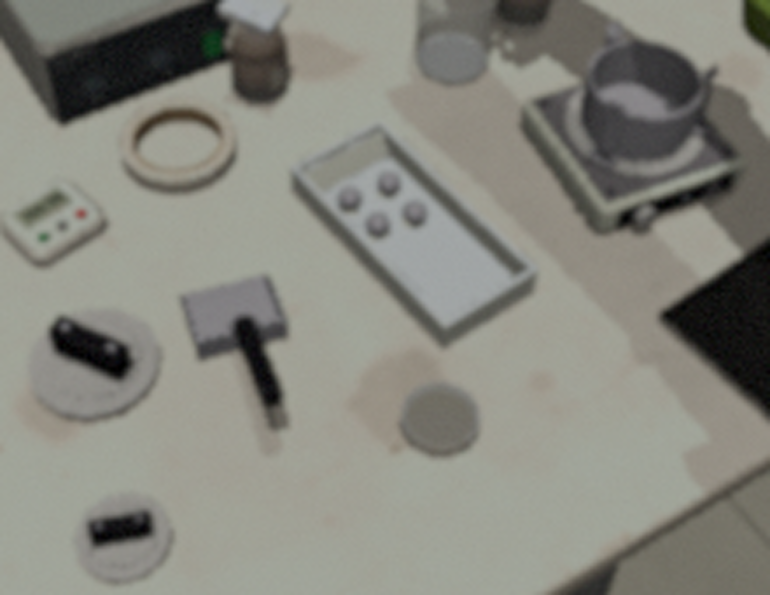

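View pics/c2.png

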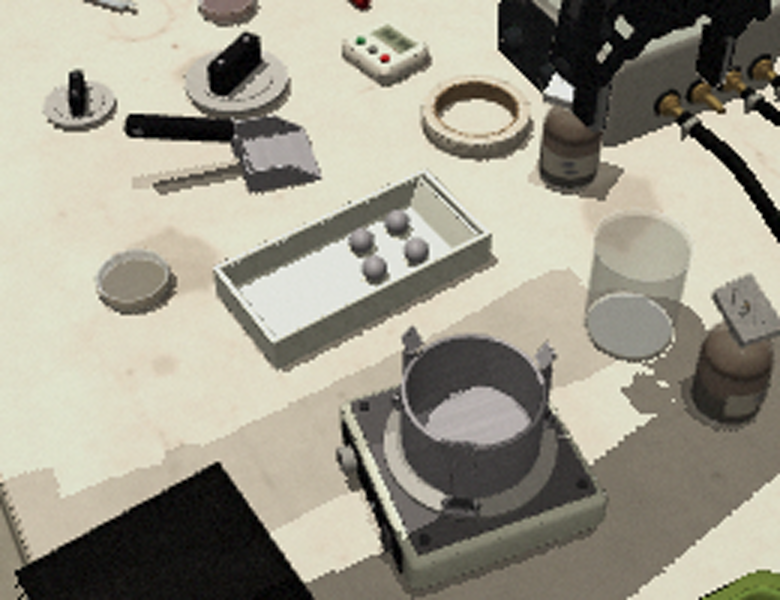

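Crops confirm: larger lid at c2 (236,75) → side px (229,175), the smaller lid at c2 (80,100) is not ours; the scoop's lip points to +x, the four balls are at c2 (361,241), (397,222), (416,250), (375,268); bowl open at c2 (478,390).

```bash
cat > meas.py <<'E'
from h import *
def circ(p):
    A=np.c_[2*p[:,:2],np.ones(len(p))];s=np.linalg.lstsq(A,(p[:,:2]**2).sum(1),rcond=None)[0]
    return s[:2],np.sqrt(s[2]+s[:2]@s[:2])
def sel(P,lo,hi):
    p=P.reshape(-1,3);return p[np.all((p>lo)&(p<hi),1)]
def rect(p):
    r=cv2.minAreaRect((p[:,:2]*1000).astype(np.float32));return [np.round(x,1) for x in r]
E
python3 - <<'E'
from meas import *
for n in('scene','side'):
    d=np.load(n+'.npy',allow_pickle=True).item();P=cloud(d);print(n)
    b=sel(P,[.3,.1,-.02],[.7,.5,.004]);print('bench z',np.median(b[:,2]))
    f=sel(P,[.48,.35,.007],[.62,.49,.017]);print('lid flange',len(f),rect(f),np.median(f,0).round(4))
    g=sel(P,[.48,.35,.039],[.62,.49,.05]);print('grip top',len(g),rect(g),np.median(g,0).round(4))
    f=sel(P,[.4,.16,.026],[.75,.28,.034]);
    f=sel(P,[.4,.08,.024],[.72,.25,.034]);print('tray rim',len(f),rect(f))
    f=sel(P,[.44,-.09,.098],[.6,.07,.106]);print('mill rim',len(f),circ(f))
    f=sel(P,[.44,-.09,.110],[.6,.07,.13]);print('catch pts',len(f)); 
    if len(f):
        k=cv2.kmeans(f[:,:2].astype(np.float32),3,None,(3,50,1e-5),5,2)[2];print(k.round(4))
    f=sel(P,[.4,-.12,.036],[.65,.1,.046]);print('housing',len(f),rect(f))
    f=sel(P,[.35,.27,.03],[.6,.38,.1]);v=np.linalg.svd(f-f.mean(0))[2][0];print('scoop handle',len(f),f.mean(0),v)
    f=sel(P,[.49,.26,.006],[.6,.37,.03]);print('pan walls',len(f),rect(f))
    # balls: blobs above floor inside tray
    p=P.copy();m=(np.all((p>[.53,.10,.013])&(p<[.66,.22,.028]),-1)).astype(np.uint8)
    k,l,s,c=cv2.connectedComponentsWithStats(m)
    for i in range(1,k):
        if s[i,4]>8: print('blob',s[i,4],c[i].round(1),np.median(P[l==i],0).round(4),plane(d,*c[i],.018).round(4))
E
```

```text
scene
bench z -0.00014889798104465515
lid flange 698 [array([558.6, 413. ]), array([ 94.9, 121.1]), np.float64(7.6)] [0.5477 0.4317 0.012 ]
grip top 155 [array([556.3, 425.7]), array([62.4, 18.2]), np.float64(30.9)] [0.5555 0.4263 0.0431]
tray rim 569 [array([542.9, 159. ]), array([203.8,  94.6]), np.float64(5.5)]
mill rim 144 (array([ 0.5215048 , -0.04710525]), np.float64(0.04539070632706284))
catch pts 30
[[ 0.5718 -0.0546]
 [ 0.4893 -0.0862]
 [ 0.5007 -0.0015]]
housing 663 [array([520.6, -47.7]), array([138.8, 141.1]), np.float64(82.9)]
scoop handle 196 [0.46666498 0.33600325 0.06268355] [-0.93541412  0.20487386  0.28814429]
pan walls 139 [array([537.5, 318.8]), array([77.7, 56.8]), np.float64(66.5)]
blob 207 [282.6 218.1] [0.6252 0.1428 0.0212] [0.6118 0.1461 0.018 ]
blob 76 [269.5 233.1] [0.5793 0.2079 0.0209] [0.5833 0.2072 0.018 ]
blob 33 [286.1 222.7] [0.5892 0.1479 0.0219] [0.592  0.1467 0.018 ]
blob 35 [274.8 227.4] [0.5908 0.185  0.022 ] [0.5936 0.1836 0.018 ]
blob 36 [293.3 231.6] [0.5501 0.1483 0.0222] [0.5534 0.1469 0.018 ]
blob 39 [282.8 235. ] [0.5554 0.1808 0.0222] [
[... 443 characters left out ...]
.0006]
 [ 0.5712 -0.0545]
 [ 0.4866 -0.0873]]
housing 1655 [array([519.1, -48.1]), array([137.2, 139.2]), np.float64(82.6)]
scoop handle 292 [0.46852052 0.33030597 0.05711175] [ 0.92466667 -0.21630439 -0.3133751 ]
pan walls 189 [array([537.7, 319. ]), array([76.7, 59.5]), np.float64(78.2)]
blob 314 [286.3 219.6] [0.6229 0.1998 0.0217] [0.6074 0.1885 0.018 ]
blob 49 [281.9 223.2] [0.5911 0.181  0.0206] [0.5918 0.1827 0.018 ]
blob 48 [270.  229.2] [0.5561 0.1763 0.02  ] [0.5568 0.1783 0.018 ]
blob 48 [288.5 232.7] [0.5884 0.1444 0.0203] [0.59   0.1468 0.018 ]
blob 177 [293.4 240.2] [0.5866 0.1185 0.02  ] [0.5881 0.12   0.018 ]
blob 52 [274.4 238.6] [0.5504 0.1438 0.02  ] [0.5515 0.1459 0.018 ]
```

```bash
cat > plan.py <<'E'
from h import *
# tool pose for heading yaw (tool y along +left of heading if s=1), nose-up pitch
def Rt(yaw,pitch=0,s=1):
    B=np.array([[0,0,0],[0,0,0],[0,0,0]],float)
    # columns: tool x,y,z in heading frame: y=+s*Y, z=-Z, x=y x z
    y=np.array([0,s,0.]);z=np.array([0,0,-1.]);B=np.c_[np.cross(y,z),y,z]
    return (Ro.from_euler('z',yaw,degrees=True)*Ro.from_euler('y',-pitch,degrees=True)*Ro.from_matrix(B))
def rows(pts):
    """pts: list of (tcp pos, Rotation); prints offset/rotation fractions from the measured pose"""
    o=get_obs();R0=Ro.from_rotvec(o['orientation']);p0=np.array(o['tcp_pos'])
    print('tcp',p0.round(4),'F',np.round(o['contact_force'],1),'w',round(float(o['grip_width']),4),'t',round(float(o['clock']),2))
    for p,R in pts:
        print((R0.inv().apply(np.array(p)-p0)/.15).round(3).tolist(),((R0.inv()*R).as_rotvec()/2).round(3).tolist())
E
python3 - <<'E'
from meas import *
F=[]
for n in('scene','side'):
    d=np.load(n+'.npy',allow_pickle=True).item();P=cloud(d)
    h=sel(P,[.35,.27,.04],[.515,.38,.1]);
    k=np.polyfit(h[:,0],h[:,1],1);ya=np.degrees(np.arctan(k[0]))
    tan=np.polyfit(h[:,0],h[:,2],1)
    print(n,'handle yaw',ya,'slope',np.degrees(np.arctan(tan[0])),len(h))
    for yaw in (-12.8,):
        c,s=np.cos(np.radians(yaw)),np.sin(np.radians(yaw));M=np.array([[c,s],[-s,c]])
        q=lambda p:np.c_[(p[:,:2]-[.54,.318])@M.T,p[:,2]]*1000
        hq=q(h);print(' handle y',np.percentile(hq[:,1],[2,50,98]),'x',np.percentile(hq[:,0],[1,99]),'ztop by x',[(x,np.percentile(hq[abs(hq[:,0]-x)<6][:,2],95).round(1)) for x in(-110,-90,-70,-50)])
        w=q(sel(P,[.48,.25,.005],[.62,.38,.032]));print(' pan pts x',np.percentile(w[:,0],[1,5,95,99]),'y',np.percentile(w[:,1],[1,5,95,99]))
        for z0,z1 in((6,12),(12,18),(18,24),(24,30)):
            k=w[(w[:,2]>z0)&(w[:,2]<z1)];print('  z',z0,len(k),'x',k[:,0].min().round(),k[:,0].max().round(),'y',k[:,1].min().round(),k[:,1].max().round())
    g=sel(P,[.48,.35,.039],[.62,.49,.05]);e,v=np.linalg.eigh(np.cov(g[:,:2].T));print(' grip ang',np.degrees(np.arctan2(v[1,1],v[0,1])))
    # pan outline by colour: contour of floor
E
```

```text
scene handle yaw -12.516476196090847 slope -15.267534759472237 190
 handle y [-7.20217826  1.47718211  8.10670547] x [-115.56749922  -28.73834007] ztop by x [(-110, np.float64(76.7)), (-90, np.float64(71.8)), (-70, np.float64(66.1)), (-50, np.float64(60.2))]
 pan pts x [-29.95295117 -25.64664514  15.0709409   28.90391888] y [-35.1429067  -34.3359213   34.56558015  64.29888478]
  z 6 41 x -25.0 33.0 y -35.0 67.0
  z 12 32 x -26.0 24.0 y -36.0 34.0
  z 18 44 x -30.0 18.0 y -35.0 35.0
  z 24 27 x -30.0 10.0 y -35.0 34.0
 grip ang -148.49697055916437
side handle yaw -11.929660615300314 slope -16.39913530313252 278
 handle y [-8.93822399 -5.19340811  7.20741035] x [-116.0523325   -29.14253755] ztop by x [(-110, np.float64(74.6)), (-90, np.float64(68.7)), (-70, np.float64(63.7)), (-50, np.float64(56.5))]
 pan pts x [-31.49223586 -26.39591229  21.45627221  27.66597971] y [-36.63588367 -35.70809994  36.92996636  60.37479475]
  z 6 70 x -26.0 28.0 y -38.0 65.0
  z 12 62 x -26.0 24.0 y -37.0 38.0
  z 18 51 x -32.0 14.0 y -37.0 39.0
  z 24 11 x -32.0 -24.0 y -33.0 28.0
 grip ang -147.5734524868567
```

Run:
```python
from plan import *
R=Rt(-12.5)
rows([((.4727,.3332,.15),R),((.4727,.3332,.15),Rt(-12.5,0,-1)),((.4727,.3332,.034),R)])
```

```text
tcp [ 0.6745 -0.      0.2304] F [ 0.3  0.3 -1.1] w 0.0852 t 0.1
[2.222, -1.344, 0.538] [-0.001, -0.0, -0.676]
[2.222, -1.344, 0.538] [-0.001, 0.001, 0.894]
[2.222, -1.343, 1.311] [-0.001, -0.0, -0.676]
```

Emit:
drive_tool(
  rows=[
    {"offset": [0.1, -0.06, 0], "rotation": [0, 0, -0.06], "claw": 0.5},
    {"offset": [0.2, -0.12, 0], "rotation": [0, 0, -0.12], "claw": 0.5},
    {"offset": [0.3, -0.18, 0], "rotation": [0, 0, -0.18], "claw": 0.5},
    {"offset": [0.4, -0.25, 0], "rotation": [0, 0, -0.24], "claw": 0.5},
    {"offset": [0.5, -0.32, 0], "rotation": [0, 0, -0.3], "claw": 0.5},
    {"offset": [0.6, -0.4, 0], "rotation": [0, 0, -0.36], "claw": 0.5},
    {"offset": [0.7, -0.46, 0], "rotation": [0, 0, -0.42], "claw": 0.5},
    {"offset": [0.8, -0.52, 0], "rotation": [0, 0, -0.48], "claw": 0.5},
    {"offset": [0.9, -0.58, 0], "rotation": [0, 0, -0.54], "claw": 0.5},
    {"offset": [1, -0.65, 0], "rotation": [0, 0, -0.6], "claw": 0.5},
    {"offset": [1, -0.65, 0], "rotation": [0, 0, -0.676], "claw": 0.5},
    {"offset": [1, -0.65, 0], "rotation": [0, 0, -0.676], "claw": 0.5},
  ],
)

```text
clock: 1.1
tcp_pos: [0.5764, 0.1514, 0.231]
orientation: [-0.329, -3.123, -0.0]
contact_force: [0.0, -1.1, 0.3]
grip_width: 0.0429
gripper_force: 0.0
```

Run:
```python
from plan import *
R=Rt(-12.5)
rows([((.4727,.3332,.13),R),((.4727,.3332,.034),R)]);print(np.round(get_obs()['joints'],2))
```

```text
tcp [0.5764 0.1514 0.231 ] F [ 0.  -1.1  0.3] w 0.0429 t 1.1
[0.928, 1.041, 0.674] [0.0, -0.001, 0.004]
[0.927, 1.041, 1.314] [0.0, -0.001, 0.004]
[-0.12  0.37 -0.31  1.73  0.13  1.06  0.89]
```

Emit:
drive_tool(
  rows=[
    {"offset": [0.15, 0.17, 0.05], "rotation": [0, 0, 0], "claw": 0.5},
    {"offset": [0.3, 0.34, 0.1], "rotation": [0, 0, 0], "claw": 0.5},
    {"offset": [0.46, 0.5, 0.2], "rotation": [0, 0, 0], "claw": 0.5},
    {"offset": [0.6, 0.66, 0.3], "rotation": [0, 0, 0], "claw": 0.5},
    {"offset": [0.75, 0.82, 0.4], "rotation": [0, 0, 0], "claw": 0.5},
    {"offset": [0.93, 1, 0.5], "rotation": [0, 0, 0.004], "claw": 0.5},
    {"offset": [0.93, 1, 0.6], "rotation": [0, 0, 0.004], "claw": 0.5},
    {"offset": [0.93, 1, 0.65], "rotation": [0, 0, 0.004], "claw": 0.5},
    {"offset": [0.93, 1, 0.65], "rotation": [0, 0, 0.004], "claw": 0.5},
  ],
)

```text
clock: 1.85
tcp_pos: [0.4728, 0.3255, 0.1317]
orientation: [-0.354, -3.119, 0.005]
contact_force: [0.7, -1.4, 0.2]
grip_width: 0.0426
gripper_force: 0.0
```

Run:
```python
from plan import *
R=Rt(-12.5)
rows([((.4727,.3332,.034),R)]);print(np.round(get_obs()['joints'],2))
d=grab('wrist','w1.png')
for X in [(.4727,.3332,.062),(.541,.318,0),(.4356,.3414,.075)]:print(proj(d,X).round())
from meas import *
P=cloud(d);c,s=np.cos(np.radians(-12.5)),np.sin(np.radians(-12.5));M=np.array([[c,s],[-s,c]])
q=lambda p:np.c_[(p[:,:2]-[.541,.318])@M.T,p[:,2]]*1000
h=q(sel(P,[.38,.27,.045],[.52,.38,.1]));w=q(sel(P,[.48,.25,.006],[.62,.38,.032]))
for x in range(-110,-30,15):
    k=h[abs(h[:,0]-x)<5]
    if len(k):print(x,len(k),np.percentile(k,[3,97],axis=0).round(1).tolist())
print(len(w),np.percentile(w,[1,99],axis=0).round(1))
```

```text
tcp [0.4728 0.3255 0.1317] F [ 0.7 -1.4  0.2] w 0.0426 t 1.85
[0.011, 0.052, 0.651] [-0.002, -0.001, -0.004]
[-0.43  0.45 -0.36  1.87  0.21  0.86  0.45]
[290. 220.]
[289. 280.]
[291. 160.]
-110 550 [[-114.7, -4.1, 69.6], [-105.4, 11.2, 76.4]]
-95 469 [[-99.7, -4.2, 66.3], [-90.2, 10.9, 72.8]]
-80 413 [[-84.6, -4.3, 61.9], [-75.2, 10.8, 68.1]]
-65 374 [[-69.7, -4.4, 57.1], [-60.2, 10.7, 63.6]]
-50 329 [[-54.8, -4.5, 52.5], [-45.2, 10.6, 58.8]]
-35 264 [[-39.8, -4.0, 49.3], [-30.4, 9.8, 54.3]]
1100 [[-32.2 -32.2   6.2]
 [ 28.7  36.   28.3]]
```

View pics/w1.png

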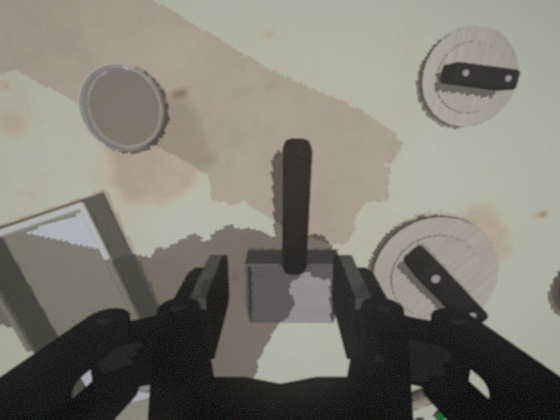

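The wrist picture shows the handle (297,205) midway between the fingers, pan (290,290), yaw as assumed; nothing is in the fingers' way.

Emit:
drive_tool(
  force=100,
  rows=[
    {"offset": [0, 0.065, 0.12], "rotation": [0, 0, -0.004], "claw": 0.5},
    {"offset": [0.01, 0.065, 0.3], "rotation": [0, 0, -0.004], "claw": 0.5},
    {"offset": [0.01, 0.065, 0.45], "rotation": [0, 0, -0.004], "claw": 0.5},
    {"offset": [0.01, 0.065, 0.57], "rotation": [0, 0, -0.004], "claw": 0.5},
    {"offset": [0.01, 0.065, 0.645], "rotation": [0, 0, -0.004], "claw": 0.5},
    {"offset": [0.01, 0.065, 0.645], "rotation": [0, 0, -0.004], "claw": 0.5},
    {"offset": [0.01, 0.065, 0.645], "rotation": [0, 0, -0.004], "claw": 0.3},
    {"offset": [0.01, 0.065, 0.645], "rotation": [0, 0, -0.004], "claw": 0.15},
    {"offset": [0.01, 0.065, 0.645], "rotation": [0, 0, -0.004], "claw": 0},
    {"offset": [0.01, 0.065, 0.645], "rotation": [0, 0, -0.004], "claw": 0},
    {"offset": [0.01, 0.065, 0.645], "rotation": [0, 0, -0.004], "claw": 0},
    {"offset": [0.01, 0.065, 0.645], "rotation": [0, 0, -0.004], "claw": 0},
  ],
)

```text
clock: 2.9
tcp_pos: [0.4756, 0.337, 0.0385]
orientation: [0.343, 3.121, 0.002]
contact_force: [-0.0, -1.3, 6.9]
grip_width: 0.0146
gripper_force: 97.5
```

Run:
```python
from plan import *
o=get_obs();print(o['gripper_force'])
# tray frame
T=np.array([.5415,.1593]);ty=5.8
def tr(x,y,z,yaw=ty,pitch=0): # scoop origin at tray x,y, underside z -> tcp
    c,s=np.cos(np.radians(ty)),np.sin(np.radians(ty))
    p=np.array([T[0]+c*x-s*y,T[1]+s*x+c*y,z])
    H=Ro.from_euler('z',yaw,degrees=True)*Ro.from_euler('y',-pitch,degrees=True)
    return p+H.apply([-.070,0,.034]),Rt(yaw,pitch)
rows([(o['tcp_pos']+[0,0,.09],Rt(-12.5)),tr(-.037,0,.06),tr(-.037,0,.0075)])
```

```text
97.46427655220032
tcp [0.4756 0.337  0.0385] F [-0.  -1.3  6.9] w 0.0146 t 2.9
[-0.001, 0.001, -0.6] [0.001, 0.001, -0.0]
[-0.009, -1.285, -0.372] [0.001, 0.001, -0.16]
[-0.009, -1.285, -0.022] [0.001, 0.001, -0.16]
```

Emit:
drive_tool(
  rows=[
    {"offset": [0, 0, -0.05], "rotation": [0, 0, 0], "claw": 0},
    {"offset": [0, 0, -0.15], "rotation": [0, 0, 0], "claw": 0},
    {"offset": [0, 0, -0.3], "rotation": [0, 0, 0], "claw": 0},
    {"offset": [0, -0.1, -0.45], "rotation": [0, 0, -0.02], "claw": 0},
    {"offset": [0, -0.25, -0.45], "rotation": [0, 0, -0.04], "claw": 0},
    {"offset": [0, -0.4, -0.45], "rotation": [0, 0, -0.07], "claw": 0},
    {"offset": [0, -0.55, -0.45], "rotation": [0, 0, -0.1], "claw": 0},
    {"offset": [0, -0.7, -0.45], "rotation": [0, 0, -0.13], "claw": 0},
    {"offset": [0, -0.85, -0.45], "rotation": [0, 0, -0.16], "claw": 0},
    {"offset": [0, -1, -0.45], "rotation": [0, 0, -0.16], "claw": 0},
    {"offset": [0, -1, -0.45], "rotation": [0, 0, -0.16], "claw": 0},
    {"offset": [0, -1, -0.45], "rotation": [0, 0, -0.16], "claw": 0},
    {"offset": [0, -1, -0.45], "rotation": [0, 0, -0.16], "claw": 0},
  ],
)

```text
clock: 3.98
tcp_pos: [0.4424, 0.1909, 0.1051]
orientation: [-0.159, 3.137, 0.001]
contact_force: [-0.7, 0.2, -0.4]
grip_width: 0.0139
gripper_force: 97.2
```

Run:
```python
from plan import *
from meas import *
o=get_obs();print(o['gripper_force'],o['tcp_pos'],np.round(o['contact_force'],1),np.round(o['joints'],2))
R=Ro.from_rotvec(o['orientation']);p0=np.array(o['tcp_pos'])
ims=[]
for n in('scene','side','wrist'):
    d=grab(n);P=cloud(d)
    # points in tool frame mapped to nominal scoop frame: scoop = (-toolx, tooly, -toolz) + (-70,0,34)
    t=R.inv().apply(P.reshape(-1,3)-p0); q=np.c_[-t[:,0],t[:,1],-t[:,2]]*1000+[-70,0,34]
    w=q[(abs(q[:,0])<60)&(abs(q[:,1])<55)&(q[:,2]>-15)&(q[:,2]<35)]
    print(n,len(w),'pct',np.percentile(w,[1,50,99],axis=0).round(1).tolist())
    f=w[(abs(w[:,0])<20)&(abs(w[:,1])<25)&(w[:,2]<14)]
    if len(f)>10:
        A=np.c_[f[:,:2],np.ones(len(f))];k=np.linalg.lstsq(A,f[:,2],rcond=None)[0];print('  floor slope deg',np.degrees(k[:2]).round(1),'z0',k[2].round(1),len(f))
    u=proj(d,R.apply([-.06,0,.02])+p0).astype(int);print('  px',u)
    x0,y0=max(u[0]-65,0),max(u[1]-65,0)
    ims.append(cv2.resize(d['frame'][y0:y0+130,x0:x0+130,::-1],(266,266)))
cv2.imwrite('pics/s1.png',np.hstack(ims))
```

```text
97.18926429748535 [0.44236799 0.19093583 0.10505168] [-0.7  0.2 -0.4] [-0.17  0.37 -0.44  2.1   0.23  0.72  0.91]
scene 314 pct [[-29.1, -36.2, -6.5], [4.8, 13.4, -2.4], [36.2, 33.3, 22.5]]
  floor slope deg [-1.7  1. ] z0 -3.7 79
  px [288 236]
side 673 pct [[-35.7, -37.2, -7.8], [0.8, -3.3, -3.4], [33.9, 34.6, 32.4]]
  floor slope deg [-0.1  0.2] z0 -5.2 176
  px [244 211]
wrist 955 pct [[-33.4, -13.7, -5.0], [9.2, 4.5, -3.6], [15.9, 18.6, 32.9]]
  floor slope deg [-1.1  0. ] z0 -3.5 914
  px [275 363]
```

View pics/s1.png

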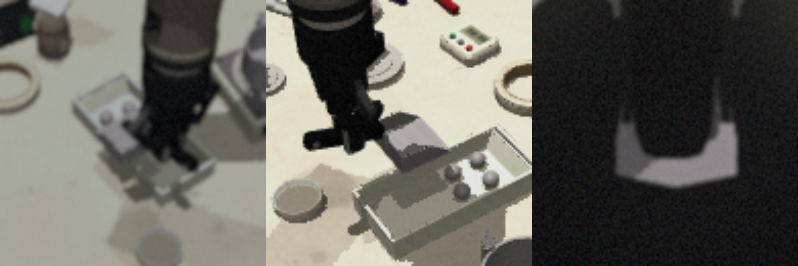

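The picture shows the scoop held level over the tray's near half (side panel pan at (415,130)), balls clear ahead at (468,173).

```bash
cat >> plan.py <<'E'
T=np.array([.5415,.1593]);ty=5.8;G=np.array([-.071,.001,.0395])
def sc(o,yaw,pitch=0,pivot=(0,0,0)): # pivot point of scoop placed at world o
    H=Ro.from_euler('z',yaw,degrees=True)*Ro.from_euler('y',-pitch,degrees=True)
    return np.array(o)+H.apply(G-np.array(pivot)),Rt(yaw,pitch)
def tr(x,y,z,pitch=0,pivot=(0,0,0)):
    c,s=np.cos(np.radians(ty)),np.sin(np.radians(ty))
    return sc([T[0]+c*x-s*y,T[1]+s*x+c*y,z],ty,pitch,pivot)
E
python3 - <<'E'
from plan import *
rows([tr(-.039,0,.05),tr(-.039,0,.010),tr(-.039,0,.0055),tr(-.034,0,.0055,-1.5)])
E
```

```text
tcp [0.4422 0.1915 0.1048] F [-0.5 -0.4 -1. ] w 0.0145 t 4.13
[0.097, -0.274, 0.102] [0.0, 0.0, 0.001]
[0.097, -0.274, 0.368] [0.0, 0.0, 0.001]
[0.097, -0.274, 0.398] [0.0, 0.0, 0.001]
[0.057, -0.274, 0.386] [0.0, 0.013, 0.001]
```

Emit:
drive_tool(
  rows=[
    {"offset": [0.05, -0.14, 0], "rotation": [0, 0, 0], "claw": 0},
    {"offset": [0.097, -0.274, 0.05], "rotation": [0, 0, 0], "claw": 0},
    {"offset": [0.097, -0.274, 0.12], "rotation": [0, 0, 0], "claw": 0},
    {"offset": [0.097, -0.274, 0.2], "rotation": [0, 0, 0], "claw": 0},
    {"offset": [0.097, -0.274, 0.28], "rotation": [0, 0, 0], "claw": 0},
    {"offset": [0.097, -0.274, 0.34], "rotation": [0, 0.004, 0], "claw": 0},
    {"offset": [0.097, -0.274, 0.37], "rotation": [0, 0.008, 0], "claw": 0},
    {"offset": [0.097, -0.274, 0.385], "rotation": [0, 0.01, 0], "claw": 0},
    {"offset": [0.097, -0.274, 0.395], "rotation": [0, 0.01, 0], "claw": 0},
    {"offset": [0.097, -0.274, 0.4], "rotation": [0, 0.01, 0], "claw": 0},
  ],
)

```text
clock: 4.97
tcp_pos: [0.4314, 0.1485, 0.045]
orientation: [0.159, -3.117, 0.002]
contact_force: [-7.8, 0.3, 11.5]
grip_width: 0.0143
gripper_force: 98.9
```

Run:
```python
from plan import *
from meas import *
rows([tr(-.039,0,.0055),tr(.044,0,.0055)])
ims=[]
d=grab('side');P=cloud(d)
p=P;m=(np.all((p>[.50,.10,.014])&(p<[.62,.22,.028]),-1)).astype(np.uint8)
k,l,s,c=cv2.connectedComponentsWithStats(m)
print([(s[i,4],plane(d,*c[i],.018).round(3)) for i in range(1,k) if s[i,4]>15])
u=proj(d,[.56,.16,.02]).astype(int)
cv2.imwrite('pics/s2.png',cv2.resize(d['frame'][u[1]-60:u[1]+60,u[0]-80:u[0]+80,::-1],(800,600)))
```

```text
tcp [0.4314 0.1485 0.045 ] F [-7.8  0.3 11.5] w 0.0143 t 4.97
[-0.004, 0.004, 0.0] [0.0, -0.01, 0.0]
[-0.557, 0.004, -0.011] [0.0, -0.01, 0.0]
[(np.int32(197), array([0.555, 0.204, 0.018])), (np.int32(45), array([0.592, 0.184, 0.018])), (np.int32(49), array([0.557, 0.178, 0.018])), (np.int32(49), array([0.59 , 0.147, 0.018])), (np.int32(173), array([0.56 , 0.118, 0.018])), (np.int32(49), array([0.552, 0.147, 0.018]))]
```

View pics/s2.png

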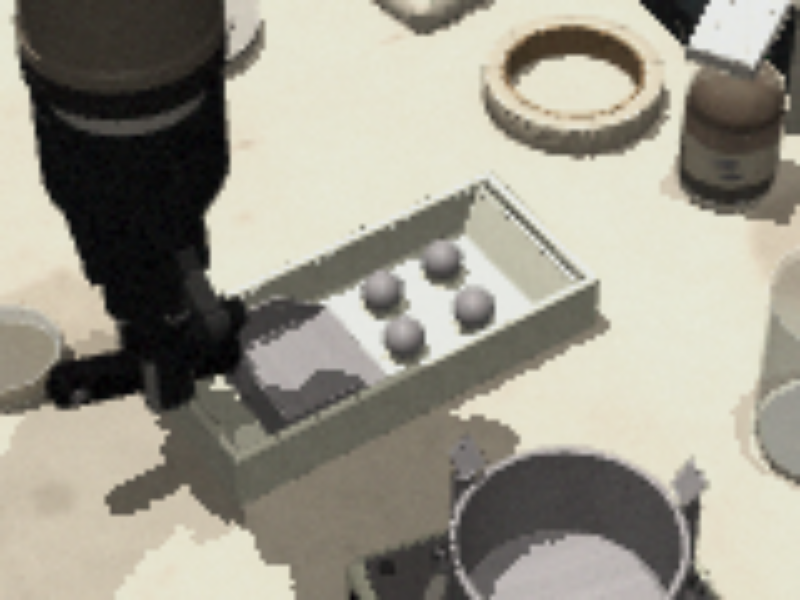

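The crop shows the pan in the tray's near end between the walls, lip (360,340), all four balls just ahead of it at (383,292), (442,260), (404,338), (474,308).

Emit:
drive_tool(
  rows=[
    {"offset": [-0.02, 0.004, -0.008], "rotation": [0, 0, 0], "claw": 0},
    {"offset": [-0.04, 0.004, -0.008], "rotation": [0, 0, 0], "claw": 0},
    {"offset": [-0.07, 0.004, -0.008], "rotation": [0, 0, 0], "claw": 0},
    {"offset": [-0.1, 0.004, -0.008], "rotation": [0, 0, 0], "claw": 0},
    {"offset": [-0.13, 0.004, -0.008], "rotation": [0, 0, 0], "claw": 0},
  ],
)

```text
clock: 5.43
tcp_pos: [0.4516, 0.1507, 0.0457]
orientation: [0.158, -3.118, 0.001]
contact_force: [-4.8, 1.0, 7.2]
grip_width: 0.0142
gripper_force: 98.2
```

Emit:
drive_tool(
  rows=[
    {"offset": [-0.03, 0, -0.003], "rotation": [0, 0, 0], "claw": 0},
    {"offset": [-0.06, 0, -0.003], "rotation": [0, 0, 0], "claw": 0},
    {"offset": [-0.09, 0, -0.003], "rotation": [0, 0, 0], "claw": 0},
    {"offset": [-0.12, 0, -0.003], "rotation": [0, 0, 0], "claw": 0},
    {"offset": [-0.15, 0, -0.003], "rotation": [0, 0, 0], "claw": 0},
    {"offset": [-0.18, 0, -0.003], "rotation": [0, 0, 0], "claw": 0},
    {"offset": [-0.21, 0, -0.003], "rotation": [0, 0, 0], "claw": 0},
    {"offset": [-0.24, 0, -0.003], "rotation": [0, 0, 0], "claw": 0},
    {"offset": [-0.27, 0, -0.003], "rotation": [0, 0, 0], "claw": 0},
    {"offset": [-0.3, 0, -0.003], "rotation": [0, 0, 0], "claw": 0},
    {"offset": [-0.33, 0, -0.003], "rotation": [0, 0, 0], "claw": 0},
    {"offset": [-0.36, 0, -0.003], "rotation": [0, 0, 0], "claw": 0},
    {"offset": [-0.38, 0, -0.003], "rotation": [0, 0, 0], "claw": 0},
  ],
)

```text
clock: 6.52
tcp_pos: [0.5069, 0.1563, 0.045]
orientation: [0.158, -3.115, 0.003]
contact_force: [-11.3, -0.8, 13.0]
grip_width: 0.0142
gripper_force: 99.0
```

```bash
cat > look.py <<'E'
from plan import *
from meas import *
import sys
# balls in scoop frame, colour-free: spheres above tray floor seen in side cam
o=get_obs();R=Ro.from_rotvec(o['orientation']);p0=np.array(o['tcp_pos'])
for n in ('side','scene'):
    d=grab(n);P=cloud(d);t=R.inv().apply(P.reshape(-1,3)-p0)
    q=(np.c_[-t[:,0],t[:,1],-t[:,2]]+G).reshape(P.shape)*1000
    m=np.all((q>[-26,-31,9])&(q<[65,31,24]),-1).astype(np.uint8)
    k,l,s,c=cv2.connectedComponentsWithStats(m,connectivity=4)
    print(n,[(int(s[i,4]),np.median(q[l==i],0).round().tolist()) for i in range(1,k) if s[i,4]>6])
    if n=='side' and len(sys.argv)>1:
        u=proj(d,R.apply([-.071,0,.02])+p0).astype(int)
        cv2.imwrite('pics/'+sys.argv[1],cv2.resize(d['frame'][u[1]-45:u[1]+45,u[0]-60:u[0]+60,::-1],(640,480)))
E
python3 look.py
python3 - <<'E'
from plan import *
rows([tr(.044,0,.006),tr(.046,0,.006)])
E
```

```text
side [(297, [34.0, -2.0, 17.0])]
scene [(177, [40.0, 12.0, 19.0])]
tcp [0.5075 0.1564 0.0451] F [-8.2 -0.1 10.7] w 0.014 t 6.62
[-0.047, 0.003, -0.003] [-0.0, -0.011, 0.0]
[-0.061, 0.003, -0.004] [-0.0, -0.011, 0.0]
```

Emit:
drive_tool(
  rows=[
    {"offset": [-0.02, 0.003, -0.006], "rotation": [0, 0, 0], "claw": 0},
    {"offset": [-0.035, 0.003, -0.008], "rotation": [0, 0, 0], "claw": 0},
    {"offset": [-0.05, 0.003, -0.008], "rotation": [0, 0, 0], "claw": 0},
    {"offset": [-0.06, 0.003, -0.008], "rotation": [0, 0, 0], "claw": 0},
  ],
)

```text
clock: 6.95
tcp_pos: [0.5149, 0.1573, 0.0457]
orientation: [0.158, -3.113, 0.004]
contact_force: [-14.4, -0.5, 12.7]
grip_width: 0.0141
gripper_force: 99.1
```

```bash
python3 look.py s3.png
python3 - <<'E'
from plan import *
rows([tr(.044,0,.006),tr(.046,0,.006)])
E
```

```text
side [(301, [26.0, -0.0, 18.0])]
scene [(172, [32.0, 12.0, 19.0])]
tcp [0.5149 0.1573 0.0457] F [-10.7  -1.3  10.9] w 0.0139 t 7.05
[0.002, 0.002, 0.002] [-0.001, -0.012, 0.0]
[-0.011, 0.002, 0.001] [-0.001, -0.012, 0.0]
```

View pics/s3.png

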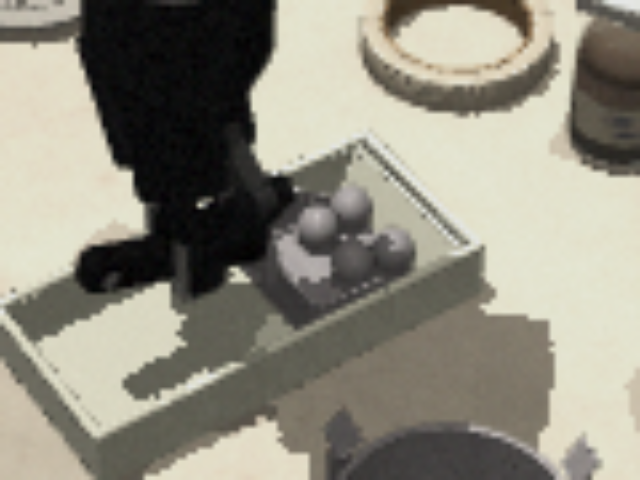

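All four balls lie on the pan: back two at (318,228), (352,208), front two at (352,258), (395,250) at the slope. Now tilt the lip up along the slope.

Run:
```python
from plan import *
L=[]
for p in (0,2,4,6,8,10,12,14,16,18,20):
    h=.064*np.sin(np.radians(p))+.0004*p
    L.append(tr(.0765+.44*h,0,.006+h,p,(.032,0,0)))
p=20;h0=h
for dz,dx in((.02,0),(.05,-.02),(.08,-.03),(.12,-.03)): L.append(tr(.0765+.44*h0+dx,0,.006+h0+dz,20,(.032,0,0)))
rows(L)
```

```text
tcp [0.5149 0.1573 0.0457] F [-10.7  -1.3  10.9] w 0.0139 t 7.05
[-0.001, 0.002, 0.001] [-0.001, -0.012, 0.0]
[-0.001, 0.002, 0.005] [-0.001, -0.029, 0.0]
[-0.003, 0.002, 0.01] [-0.001, -0.047, 0.0]
[-0.004, 0.002, 0.014] [-0.001, -0.064, 0.0]
[-0.007, 0.002, 0.019] [-0.001, -0.082, 0.0]
[-0.011, 0.002, 0.024] [-0.001, -0.099, 0.0]
[-0.015, 0.002, 0.029] [-0.001, -0.117, 0.0]
[-0.021, 0.002, 0.034] [-0.001, -0.134, 0.0]
[-0.027, 0.002, 0.04] [-0.0, -0.152, 0.0]
[-0.034, 0.002, 0.046] [-0.0, -0.169, 0.0]
[-0.042, 0.002, 0.052] [-0.0, -0.187, 0.0]
[-0.038, 0.002, -0.081] [-0.0, -0.187, 0.0]
[0.1, 0.001, -0.278] [-0.0, -0.187, 0.0]
[0.171, 0.001, -0.476] [-0.0, -0.187, 0.0]
[0.178, 0.001, -0.743] [-0.0, -0.187, 0.0]
```

Emit:
drive_tool(
  rows=[
    {"offset": [-0.001, 0.002, 0.001], "rotation": [0, -0.012, 0], "claw": 0},
    {"offset": [-0.001, 0.002, 0.003], "rotation": [0, -0.029, 0], "claw": 0},
    {"offset": [-0.003, 0.002, 0.007], "rotation": [0, -0.047, 0], "claw": 0},
    {"offset": [-0.004, 0.002, 0.012], "rotation": [0, -0.064, 0], "claw": 0},
    {"offset": [-0.007, 0.002, 0.017], "rotation": [0, -0.082, 0], "claw": 0},
    {"offset": [-0.011, 0.002, 0.022], "rotation": [0, -0.099, 0], "claw": 0},
    {"offset": [-0.015, 0.002, 0.027], "rotation": [0, -0.117, 0], "claw": 0},
    {"offset": [-0.021, 0.002, 0.032], "rotation": [0, -0.134, 0], "claw": 0},
    {"offset": [-0.027, 0.002, 0.038], "rotation": [0, -0.152, 0], "claw": 0},
    {"offset": [-0.034, 0.002, 0.044], "rotation": [0, -0.169, 0], "claw": 0},
    {"offset": [-0.042, 0.002, 0.048], "rotation": [0, -0.187, 0], "claw": 0},
    {"offset": [-0.042, 0.002, 0.048], "rotation": [0, -0.187, 0], "claw": 0},
  ],
)

```text
clock: 8.05
tcp_pos: [0.5225, 0.1587, 0.0378]
orientation: [-0.143, 2.784, 0.025]
contact_force: [-0.0, -0.1, -2.1]
grip_width: 0.014
gripper_force: 97.3
```

```bash
python3 look.py s4.png
```

```text
side [(92, [-8.0, 15.0, 17.0]), (97, [-10.0, -17.0, 17.0])]
scene [(67, [-7.0, -13.0, 18.0]), (71, [-7.0, 20.0, 18.0])]
```

View pics/s4.png

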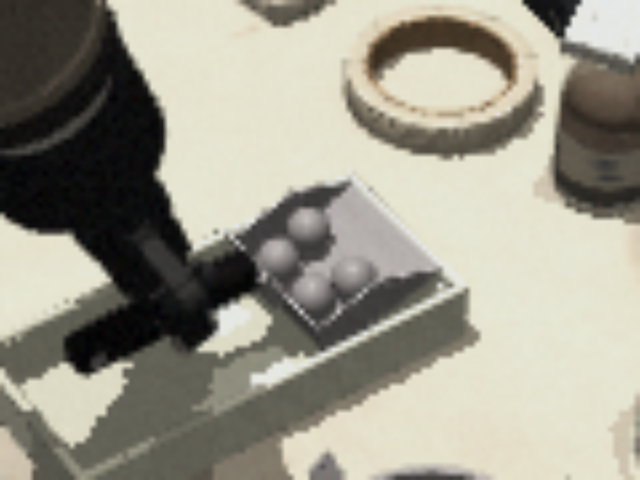

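All four balls have rolled against the back wall: (278,258), (308,225), (315,292), (352,272). Now lift and carry.

Emit:
drive_tool(
  rows=[
    {"offset": [0.012, 0, -0.03], "rotation": [0, 0, 0], "claw": 0},
    {"offset": [0.04, 0, -0.1], "rotation": [0, 0, 0], "claw": 0},
    {"offset": [0.1, 0, -0.2], "rotation": [0, 0, 0], "claw": 0},
    {"offset": [0.16, 0, -0.32], "rotation": [0, 0, 0], "claw": 0},
    {"offset": [0.23, 0, -0.46], "rotation": [0, 0, 0], "claw": 0},
    {"offset": [0.3, 0, -0.6], "rotation": [0, 0, 0], "claw": 0},
    {"offset": [0.36, 0, -0.74], "rotation": [0, 0, 0], "claw": 0},
    {"offset": [0.42, 0, -0.86], "rotation": [0, 0, 0], "claw": 0},
    {"offset": [0.44, 0, -0.92], "rotation": [0, 0, 0], "claw": 0},
    {"offset": [0.44, 0, -0.92], "rotation": [0, 0, 0], "claw": 0},
  ],
)

```text
clock: 8.98
tcp_pos: [0.4132, 0.1472, 0.1466]
orientation: [-0.14, 2.783, 0.027]
contact_force: [-0.4, 0.0, -1.8]
grip_width: 0.0142
gripper_force: 97.4
```

```bash
python3 look.py
cat > carry.py <<'E'
from plan import *
o=get_obs();R=Ro.from_rotvec(o['orientation'])
# current pan origin
yaw0,pit0=5.8,20
p0=sc([0,0,0],yaw0,pit0)[0]; O0=np.array(o['tcp_pos'])-p0
print('pan origin',O0.round(3),'rot err',(R.inv()*Rt(yaw0,pit0)).magnitude()*57.3,np.round(o['joints'],2))
yawe=-95;u=np.array([np.cos(np.radians(yawe)),np.sin(np.radians(yawe)),0])
M=np.array([.5207,-.0478,0]);Oe=M-u*.05+[0,0,.155]
L=[sc(O0+(Oe-O0)*s,yaw0+(yawe-yaw0)*s,pit0) for s in np.linspace(0,1,21)[1:]]
rows(L)
E
python3 carry.py
```

```text
side [(117, [-8.0, 14.0, 17.0]), (96, [-14.0, -18.0, 18.0])]
scene [(87, [-10.0, -16.0, 17.0]), (90, [-9.0, 20.0, 18.0])]
pan origin [0.494 0.154 0.133] rot err 0.337175355778999 [-0.29  0.09 -0.34  2.4   0.54  0.4   0.58]
tcp [0.4141 0.1473 0.1454] F [ 0.1  0.2 -2.5] w 0.014 t 9.08
[-0.01, -0.005, -0.004] [0.015, 0.003, 0.041]
[-0.024, -0.01, -0.007] [0.031, 0.003, 0.082]
[-0.041, -0.015, -0.009] [0.046, 0.003, 0.123]
[-0.063, -0.022, -0.009] [0.061, 0.003, 0.165]
[-0.088, -0.031, -0.007] [0.076, 0.003, 0.206]
[-0.116, -0.041, -0.005] [0.091, 0.003, 0.247]
[-0.148, -0.053, -0.001] [0.106, 0.003, 0.289]
[-0.183, -0.068, 0.004] [0.122, 0.003, 0.33]
[-0.221, -0.085, 0.01] [0.137, 0.003, 0.371]
[-0.261, -0.106, 0.017] [0.152, 0.003, 0.412]
[-0.304, -0.129, 0.025] [0.167, 0.002, 0.454]
[-0.349, -0.157, 0.034] [0.182, 0.002, 0.495]
[-0.396, -0.187, 0.043] [0.197, 0.002, 0.536]
[-0.445, -0.222, 0.053] [0.212, 0.002, 0.578]
[-0.495, -0.26, 0.063] [0.228, 0.002, 0.619]
[-0.545, -0.303, 0.074] [0.243, 0.002, 0.66]
[-0.597, -0.349, 0.085] [0.258, 0.002, 0.701]
[-0.648, -0.4, 0.096] [0.273, 0.002, 0.743]
[-0.7, -0.455, 0.107] [0.288, 0.002, 0.784]
[-0.751, -0.513, 0.118] [0.303, 0.002, 0.825]
```

Emit:
drive_tool(
  rows=[
    {"offset": [-0.01, -0.005, -0.004], "rotation": [0.01, 0.003, 0.03], "claw": 0},
    {"offset": [-0.024, -0.01, -0.007], "rotation": [0.026, 0.003, 0.07], "claw": 0},
    {"offset": [-0.041, -0.015, -0.009], "rotation": [0.043, 0.003, 0.115], "claw": 0},
    {"offset": [-0.063, -0.022, -0.009], "rotation": [0.06, 0.003, 0.162], "claw": 0},
    {"offset": [-0.088, -0.031, -0.007], "rotation": [0.076, 0.003, 0.206], "claw": 0},
    {"offset": [-0.116, -0.041, -0.005], "rotation": [0.091, 0.003, 0.247], "claw": 0},
    {"offset": [-0.148, -0.053, -0.001], "rotation": [0.106, 0.003, 0.289], "claw": 0},
    {"offset": [-0.183, -0.068, 0.004], "rotation": [0.122, 0.003, 0.33], "claw": 0},
    {"offset": [-0.221, -0.085, 0.01], "rotation": [0.137, 0.003, 0.371], "claw": 0},
    {"offset": [-0.261, -0.106, 0.017], "rotation": [0.152, 0.003, 0.412], "claw": 0},
    {"offset": [-0.304, -0.129, 0.025], "rotation": [0.167, 0.002, 0.454], "claw": 0},
    {"offset": [-0.349, -0.157, 0.034], "rotation": [0.182, 0.002, 0.495], "claw": 0},
    {"offset": [-0.396, -0.187, 0.043], "rotation": [0.197, 0.002, 0.536], "claw": 0},
    {"offset": [-0.445, -0.222, 0.053], "rotation": [0.212, 0.002, 0.578], "claw": 0},
    {"offset": [-0.495, -0.26, 0.063], "rotation": [0.228, 0.002, 0.619], "claw": 0},
    {"offset": [-0.545, -0.303, 0.074], "rotation": [0.243, 0.002, 0.66], "claw": 0},
    {"offset": [-0.597, -0.349, 0.085], "rotation": [0.258, 0.002, 0.701], "claw": 0},
    {"offset": [-0.648, -0.4, 0.096], "rotation": [0.273, 0.002, 0.743], "claw": 0},
    {"offset": [-0.7, -0.455, 0.107], "rotation": [0.288, 0.002, 0.784], "claw": 0},
    {"offset": [-0.73, -0.49, 0.113], "rotation": [0.303, 0.002, 0.825], "claw": 0},
  ],
)

```text
clock: 10.75
tcp_pos: [0.5306, 0.0846, 0.1658]
orientation: [2.129, 1.944, -0.377]
contact_force: [0.6, -0.2, -2.4]
grip_width: 0.0141
gripper_force: 97.3
```

```bash
python3 look.py
cat > pour.py <<'E'
from plan import *
import sys
o=get_obs();R=Ro.from_rotvec(o['orientation']);yaw=-95
u=np.array([np.cos(np.radians(yaw)),np.sin(np.radians(yaw)),0]);M=np.array([.5207,-.0478,0])
print(np.round(o['joints'],2),'pan',(np.array(o['tcp_pos'])-sc([0,0,0],yaw,20)[0]).round(3),'err',(R.inv()*Rt(yaw,20)).magnitude()*57.3)
L=[]
for pit in (20,15,10,5,0,-4,-8,-12,-16,-20,-24,-28,-32,-36,-40,-44):
    s=(20-pit)/64; z=.170-.042*min(1,(20-pit)/20.)
    L.append(sc(M-u*.018+[0,0,z],yaw,pit,(.032,0,0)))
rows(L)
E
python3 pour.py
```

```text
side [(130, [-0.0, 16.0, 16.0]), (109, [-5.0, -18.0, 16.0])]
scene [(71, [-3.0, 17.0, 18.0]), (66, [-9.0, -15.0, 18.0])]
[-0.4   0.41 -0.07  1.87  0.37  1.08 -0.77] pan [0.523 0.004 0.153] err 0.1467865006729918
tcp [0.5311 0.0839 0.1659] F [-0.2  0.1 -3.2] w 0.0144 t 10.85
[-0.038, 0.014, -0.029] [-0.001, 0.0, -0.001]
[-0.039, 0.014, -0.022] [-0.001, 0.044, -0.001]
[-0.046, 0.014, -0.013] [-0.001, 0.088, -0.001]
[-0.057, 0.014, -0.0] [-0.001, 0.131, -0.001]
[-0.073, 0.014, 0.015] [-0.0, 0.175, -0.001]
[-0.108, 0.014, -0.022] [-0.0, 0.21, -0.001]
[-0.146, 0.014, -0.057] [-0.0, 0.245, -0.001]
[-0.186, 0.014, -0.09] [-0.0, 0.28, -0.001]
[-0.228, 0.014, -0.119] [-0.0, 0.315, -0.001]
[-0.272, 0.014, -0.146] [-0.0, 0.349, -0.001]
[-0.318, 0.014, -0.169] [-0.0, 0.384, -0.001]
[-0.365, 0.014, -0.189] [-0.0, 0.419, -0.001]
[-0.414, 0.015, -0.206] [-0.0, 0.454, -0.001]
[-0.463, 0.015, -0.219] [-0.0, 0.489, -0.001]
[-0.514, 0.015, -0.229] [-0.0, 0.524, -0.001]
[-0.564, 0.015, -0.235] [0.0, 0.559, -0.001]
```

Emit:
drive_tool(
  rows=[
    {"offset": [-0.038, 0.014, -0.029], "rotation": [0, 0, 0], "claw": 0},
    {"offset": [-0.039, 0.014, -0.022], "rotation": [0, 0.044, 0], "claw": 0},
    {"offset": [-0.046, 0.014, -0.013], "rotation": [0, 0.088, 0], "claw": 0},
    {"offset": [-0.057, 0.014, 0], "rotation": [0, 0.131, 0], "claw": 0},
    {"offset": [-0.073, 0.014, 0.015], "rotation": [0, 0.175, 0], "claw": 0},
    {"offset": [-0.09, 0.014, -0.003], "rotation": [0, 0.192, 0], "claw": 0},
    {"offset": [-0.108, 0.014, -0.022], "rotation": [0, 0.21, 0], "claw": 0},
    {"offset": [-0.127, 0.014, -0.04], "rotation": [0, 0.228, 0], "claw": 0},
    {"offset": [-0.146, 0.014, -0.057], "rotation": [0, 0.245, 0], "claw": 0},
    {"offset": [-0.146, 0.014, -0.057], "rotation": [0, 0.245, 0], "claw": 0},
    {"offset": [-0.166, 0.014, -0.074], "rotation": [0, 0.262, 0], "claw": 0},
    {"offset": [-0.186, 0.014, -0.09], "rotation": [0, 0.28, 0], "claw": 0},
    {"offset": [-0.186, 0.014, -0.09], "rotation": [0, 0.28, 0], "claw": 0},
    {"offset": [-0.207, 0.014, -0.105], "rotation": [0, 0.297, 0], "claw": 0},
    {"offset": [-0.228, 0.014, -0.119], "rotation": [0, 0.315, 0], "claw": 0},
    {"offset": [-0.25, 0.014, -0.132], "rotation": [0, 0.332, 0], "claw": 0},
    {"offset": [-0.272, 0.014, -0.146], "rotation": [0, 0.349, 0], "claw": 0},
    {"offset": [-0.295, 0.014, -0.157], "rotation": [0, 0.366, 0], "claw": 0},
    {"offset": [-0.318, 0.014, -0.169], "rotation": [0, 0.384, 0], "claw": 0},
    {"offset": [-0.365, 0.014, -0.189], "rotation": [0, 0.419, 0], "claw": 0},
  ],
)

```text
clock: 12.52
tcp_pos: [0.5272, 0.0464, 0.2128]
orientation: [-2.031, -1.877, -0.507]
contact_force: [0.7, 1.1, -1.6]
grip_width: 0.0144
gripper_force: 97.5
```

```bash
cat > inbowl.py <<'E'
from plan import *
from meas import *
for n in('side','scene'):
    d=grab(n);P=cloud(d)
    r=np.hypot(P[...,0]-.5207,P[...,1]+.0478)
    m=((r<.040)&(P[...,2]>.055)&(P[...,2]<.095)).astype(np.uint8)
    k,l,s,c=cv2.connectedComponentsWithStats(m,connectivity=4)
    print(n,[(int(s[i,4]),c[i].round().tolist(),np.median(P[l==i],0).round(3).tolist()) for i in range(1,k) if s[i,4]>6])
E
python3 inbowl.py; python3 look.py
```

```text
side [(76, [299.0, 283.0], [0.516, -0.025, 0.066]), (19, [318.0, 295.0], [0.533, -0.069, 0.068])]
scene [(58, [365.0, 198.0], [0.517, -0.074, 0.067])]
side []
scene []
```

Run:
```python
from plan import *
o=get_obs();O=np.array(o['tcp_pos'])-sc([0,0,0],-95,-28)[0];print(O)
t=np.array(o['tcp_pos'])
A=[(t+[0,.0,.04],Rt(-95,-28)),(t+[0,.04,.06],Rt(-95,-14)),(t+[0,.09,.06],Rt(-95,0)),]
for s in (.25,.5,.75,1): A.append((t+[-.02*s,.09+.05*s,.06],Rt(-95+82.5*s,0)))
rows(A)
```

```text
[ 5.22530036e-01 -3.26186304e-04  1.43698833e-01]
tcp [0.5274 0.0436 0.2119] F [-0.9  0.3 -2. ] w 0.0143 t 12.72
[0.125, -0.0, -0.236] [-0.001, 0.001, 0.0]
[0.422, -0.023, -0.23] [-0.001, -0.121, 0.001]
[0.715, -0.052, -0.074] [-0.001, -0.243, 0.001]
[0.786, -0.092, -0.037] [0.043, -0.241, -0.176]
[0.857, -0.132, 0.001] [0.086, -0.233, -0.352]
[0.928, -0.173, 0.038] [0.13, -0.219, -0.528]
[0.999, -0.213, 0.076] [0.174, -0.2, -0.704]
```

Emit:
drive_tool(
  rows=[
    {"offset": [0.06, 0, -0.12], "rotation": [0, 0, 0], "claw": 0},
    {"offset": [0.125, 0, -0.236], "rotation": [0, 0, 0], "claw": 0},
    {"offset": [0.27, -0.01, -0.233], "rotation": [0, -0.06, 0], "claw": 0},
    {"offset": [0.422, -0.023, -0.23], "rotation": [0, -0.121, 0], "claw": 0},
    {"offset": [0.57, -0.04, -0.15], "rotation": [0, -0.18, 0], "claw": 0},
    {"offset": [0.715, -0.052, -0.074], "rotation": [0, -0.243, 0], "claw": 0},
    {"offset": [0.74, -0.065, -0.06], "rotation": [0.014, -0.243, -0.059], "claw": 0},
    {"offset": [0.762, -0.08, -0.05], "rotation": [0.029, -0.242, -0.118], "claw": 0},
    {"offset": [0.786, -0.092, -0.037], "rotation": [0.043, -0.241, -0.176], "claw": 0},
    {"offset": [0.81, -0.105, -0.025], "rotation": [0.057, -0.239, -0.235], "claw": 0},
    {"offset": [0.834, -0.119, -0.012], "rotation": [0.072, -0.236, -0.294], "claw": 0},
    {"offset": [0.857, -0.132, 0.001], "rotation": [0.086, -0.233, -0.352], "claw": 0},
    {"offset": [0.88, -0.146, 0.013], "rotation": [0.1, -0.229, -0.41], "claw": 0},
    {"offset": [0.904, -0.16, 0.026], "rotation": [0.115, -0.224, -0.469], "claw": 0},
    {"offset": [0.928, -0.173, 0.038], "rotation": [0.13, -0.219, -0.528], "claw": 0},
    {"offset": [0.95, -0.186, 0.05], "rotation": [0.145, -0.213, -0.587], "claw": 0},
    {"offset": [0.975, -0.2, 0.063], "rotation": [0.16, -0.207, -0.646], "claw": 0},
    {"offset": [1, -0.213, 0.076], "rotation": [0.174, -0.2, -0.704], "claw": 0},
    {"offset": [1, -0.213, 0.076], "rotation": [0.174, -0.2, -0.704], "claw": 0},
  ],
)

```text
clock: 14.3
tcp_pos: [0.5067, 0.1863, 0.273]
orientation: [0.329, 3.122, 0.003]
contact_force: [0.2, 0.3, -1.7]
grip_width: 0.0137
gripper_force: 97.6
```

```bash
python3 inbowl.py
python3 - <<'E'
from plan import *
print(np.round(get_obs()['joints'],2))
rows([sc([.541,.320,.1],-12.5),sc([.541,.320,.008],-12.5),sc([.541,.320,-.001],-12.5)])
E
```

```text
side [(78, [299.0, 283.0], [0.516, -0.025, 0.066]), (19, [318.0, 295.0], [0.533, -0.069, 0.068])]
scene [(75, [364.0, 198.0], [0.526, -0.073, 0.068])]
[-0.03  0.26 -0.51  1.8   0.14  1.11  0.76]
tcp [0.5073 0.1846 0.2729] F [ 0.8  0.1 -0.8] w 0.0138 t 14.4
[0.452, 0.934, 0.89] [0.001, 0.001, -0.001]
[0.453, 0.933, 1.504] [0.001, 0.001, -0.001]
[0.453, 0.933, 1.564] [0.001, 0.001, -0.001]
```

Emit:
drive_tool(
  rows=[
    {"offset": [0.1, 0.2, 0.05], "rotation": [0, 0, 0], "claw": 0},
    {"offset": [0.2, 0.4, 0.15], "rotation": [0, 0, 0], "claw": 0},
    {"offset": [0.3, 0.6, 0.3], "rotation": [0, 0, 0], "claw": 0},
    {"offset": [0.4, 0.8, 0.5], "rotation": [0, 0, 0], "claw": 0},
    {"offset": [0.453, 0.933, 0.7], "rotation": [0, 0, 0], "claw": 0},
    {"offset": [0.453, 0.933, 0.9], "rotation": [0, 0, 0], "claw": 0},
    {"offset": [0.453, 0.933, 1], "rotation": [0, 0, 0], "claw": 0},
    {"offset": [0.453, 0.933, 1], "rotation": [0, 0, 0], "claw": 0},
  ],
)

```text
clock: 15.07
tcp_pos: [0.4695, 0.3339, 0.1191]
orientation: [-0.344, -3.119, 0.005]
contact_force: [0.1, -0.5, -1.2]
grip_width: 0.0144
gripper_force: 97.5
```

Run:
```python
from plan import *
rows([sc([.541,.320,.006],-12.5),sc([.541,.320,0.0],-12.5)])
```

```text
tcp [0.4695 0.3339 0.1191] F [ 0.1 -0.5 -1.2] w 0.0144 t 15.07
[-0.014, 0.021, 0.49] [-0.002, -0.002, -0.001]
[-0.014, 0.021, 0.53] [-0.002, -0.002, -0.001]
```

Emit:
drive_tool(
  rows=[
    {"offset": [-0.014, 0.021, 0.15], "rotation": [0, 0, 0], "claw": 0},
    {"offset": [-0.014, 0.021, 0.3], "rotation": [0, 0, 0], "claw": 0},
    {"offset": [-0.014, 0.021, 0.42], "rotation": [0, 0, 0], "claw": 0},
    {"offset": [-0.014, 0.021, 0.48], "rotation": [0, 0, 0], "claw": 0},
    {"offset": [-0.014, 0.021, 0.51], "rotation": [0, 0, 0], "claw": 0},
    {"offset": [-0.014, 0.021, 0.525], "rotation": [0, 0, 0], "claw": 0},
    {"offset": [-0.014, 0.021, 0.532], "rotation": [0, 0, 0], "claw": 0},
    {"offset": [-0.014, 0.021, 0.532], "rotation": [0, 0, 0], "claw": 0},
  ],
)

```text
clock: 15.73
tcp_pos: [0.4753, 0.3383, 0.0443]
orientation: [0.343, 3.121, 0.005]
contact_force: [0.2, 0.5, -0.9]
grip_width: 0.0144
gripper_force: 97.6
```

Emit:
drive_tool(
  rows=[
    {"offset": [0, 0, 0], "rotation": [0, 0, 0], "claw": 0},
    {"offset": [0, 0, 0], "rotation": [0, 0, 0], "claw": 0},
  ],
)

```text
clock: 15.9
tcp_pos: [0.4751, 0.3382, 0.0441]
orientation: [0.343, 3.121, 0.005]
contact_force: [0.5, -0.3, -0.8]
grip_width: 0.014
gripper_force: 97.6
```

Emit:
drive_tool(
  rows=[
    {"offset": [0, 0, 0.012], "rotation": [0, 0, 0], "claw": 0},
    {"offset": [0, 0, 0.022], "rotation": [0, 0, 0], "claw": 0},
    {"offset": [0, 0, 0.03], "rotation": [0, 0, 0], "claw": 0},
    {"offset": [0, 0, 0.034], "rotation": [0, 0, 0], "claw": 0},
    {"offset": [0, 0, 0.034], "rotation": [0, 0, 0], "claw": 0},
  ],
)

```text
clock: 16.32
tcp_pos: [0.4746, 0.3381, 0.0387]
orientation: [0.342, 3.122, 0.003]
contact_force: [-2.5, -0.8, 5.6]
grip_width: 0.0146
gripper_force: 98.8
```

Contact at the expected height. Release and rise.

Emit:
drive_tool(
  rows=[
    {"offset": [0, 0, 0], "rotation": [0, 0, 0], "claw": 0.1},
    {"offset": [0, 0, 0], "rotation": [0, 0, 0], "claw": 0.3},
    {"offset": [0, 0, 0], "rotation": [0, 0, 0], "claw": 0.5},
    {"offset": [0, 0, 0], "rotation": [0, 0, 0], "claw": 0.5},
    {"offset": [0, 0, -0.1], "rotation": [0, 0, 0], "claw": 0.5},
    {"offset": [0, 0, -0.3], "rotation": [0, 0, 0], "claw": 0.5},
    {"offset": [0, 0, -0.5], "rotation": [0, 0, 0], "claw": 0.5},
    {"offset": [0, 0, -0.7], "rotation": [0, 0, 0], "claw": 0.5},
    {"offset": [0, 0, -0.7], "rotation": [0, 0, 0], "claw": 0.5},
    {"offset": [0, 0, -0.7], "rotation": [0, 0, 0], "claw": 0.5},
  ],
)

```text
clock: 17.15
tcp_pos: [0.4756, 0.3384, 0.1449]
orientation: [0.342, 3.119, 0.008]
contact_force: [0.2, 0.5, -0.5]
grip_width: 0.0426
gripper_force: 0.0
```

Run:
```python
from plan import *
from meas import *
a=grab('scene');b=grab('side')
c1=cv2.resize(b['frame'][255:315,275:345,::-1],(400,343),interpolation=cv2.INTER_CUBIC)
c2=cv2.resize(a['frame'][180:235,325:395,::-1],(400,343)[:2],interpolation=cv2.INTER_CUBIC)
c3=cv2.resize(b['frame'][150:280,130:340,::-1],(400,248));c4=cv2.resize(a['frame'][170:310,175:400,::-1],(400,248))
cv2.imwrite('pics/m.png',np.vstack([np.hstack([c1,c2]),np.hstack([c3,c4])]))
for d in(a,b):
    P=cloud(d)
    g=sel(P,[.48,.36,.036],[.62,.49,.05]);print('lid grip',len(g),rect(g),np.median(g,0).round(4))
    f=sel(P,[.49,.27,.005],[.6,.36,.032]);print('pan',rect(f))
    h=sel(P,[.40,.30,.03],[.515,.37,.09]);print('handle',h.mean(0).round(3))
print(np.round(get_obs()['joints'],2))
rows([((.5555,.4255,.12),Rt(32)),((.5555,.4255,.015),Rt(32))])
```

```text
lid grip 169 [array([556.7, 425.9]), array([61.1, 18.9]), np.float64(30.2)] [0.554  0.426  0.0434]
pan [array([540.4, 321. ]), array([70. , 64.8]), np.float64(76.7)]
handle [0.464 0.34  0.063]
lid grip 113 [array([556.1, 425.8]), array([62.5, 19.6]), np.float64(34.0)] [0.5552 0.423  0.0415]
pan [array([537. , 320.7]), array([76.2, 60.8]), np.float64(79.6)]
handle [0.468 0.334 0.057]
[-0.32  0.48 -0.52  1.84  0.3   0.9   0.37]
tcp [0.4742 0.337  0.1423] F [ 0.1 -0.5 -0.6] w 0.0429 t 17.25
[-0.401, 0.693, 0.15] [0.001, 0.0, -0.389]
[-0.401, 0.692, 0.85] [0.001, 0.0, -0.389]
```

View pics/m.png

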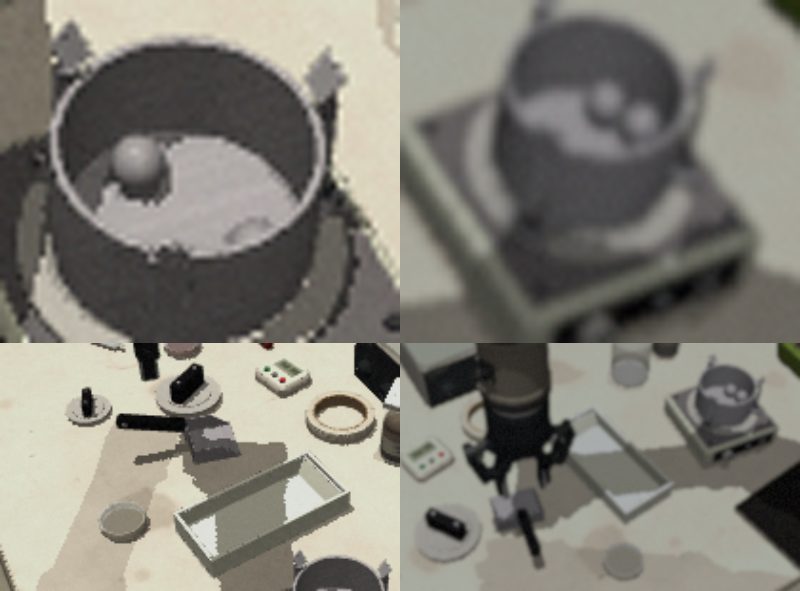

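Scoop stands on its pan at its old place, tray empty. The bowl crops show one ball left (side, (138,165)), part of another at (250,235), and two in the scene crop at (605,100), (640,120); the fourth may be hidden behind the near wall, so I check with the wrist camera.

Run:
```python
from plan import *
d=grab('wrist');o=get_obs();R=Ro.from_rotvec(o['orientation'])
c,a=ray(d,d['cx'],d['cy']);print('cam in tool',R.inv().apply(c-o['tcp_pos']).round(3),R.inv().apply(a).round(3),R.inv().apply(np.array(d['R'])[1]).round(2))
print(proj(d,np.array(o['tcp_pos'])))
# view pose: heading -12.5, TCP so the camera is above the bowl
for z in(.25,):
    t=np.array([.5207,-.0478,z]); 
    rows([(t+R.apply([0,0,0])-(R.apply(R.inv().apply(c-o['tcp_pos'])))*[1,1,0],R)])
```

```text
cam in tool [ 0.069  0.002 -0.143] [-0.271 -0.     0.962] [-0.96 -0.   -0.27]
[275.85574978 273.6520748 ]
tcp [0.4739 0.3369 0.1418] F [ 0.6 -0.4 -0.8] w 0.0427 t 17.3
[-1.319, -2.447, -0.724] [0.0, 0.0, 0.0]
```

Emit:
drive_tool(
  rows=[
    {"offset": [0, 0, -0.25], "rotation": [0, 0, 0], "claw": 0.5},
    {"offset": [-0.1, -0.15, -0.4], "rotation": [0, 0, 0], "claw": 0.5},
    {"offset": [-0.25, -0.35, -0.55], "rotation": [0, 0, 0], "claw": 0.5},
    {"offset": [-0.4, -0.58, -0.65], "rotation": [0, 0, 0], "claw": 0.5},
    {"offset": [-0.5, -0.8, -0.72], "rotation": [0, 0, 0], "claw": 0.5},
    {"offset": [-0.6, -1, -0.72], "rotation": [0, 0, 0], "claw": 0.5},
  ],
)

```text
clock: 17.8
tcp_pos: [0.5311, 0.1689, 0.2519]
orientation: [0.344, 3.12, 0.004]
contact_force: [0.9, 0.1, -0.4]
grip_width: 0.0424
gripper_force: 0.0
```

Emit:
drive_tool(
  rows=[
    {"offset": [-0.1, -0.22, 0], "rotation": [0, 0, 0], "claw": 0.5},
    {"offset": [-0.2, -0.44, 0], "rotation": [0, 0, 0], "claw": 0.5},
    {"offset": [-0.3, -0.66, 0], "rotation": [0, 0, 0], "claw": 0.5},
    {"offset": [-0.4, -0.88, 0], "rotation": [0, 0, 0], "claw": 0.5},
    {"offset": [-0.45, -1, 0], "rotation": [0, 0, 0], "claw": 0.5},
  ],
)

```text
clock: 18.22
tcp_pos: [0.563, 0.0048, 0.2487]
orientation: [-0.35, -3.12, 0.0]
contact_force: [0.7, -0.3, -0.6]
grip_width: 0.0427
gripper_force: 0.0
```

Emit:
drive_tool(
  rows=[
    {"offset": [0, -0.2, 0], "rotation": [0, 0, 0], "claw": 0.5},
    {"offset": [0, -0.42, 0], "rotation": [0, 0, 0], "claw": 0.5},
    {"offset": [0, -0.42, 0], "rotation": [0, 0, 0], "claw": 0.5},
    {"offset": [0, -0.42, 0], "rotation": [0, 0, 0], "claw": 0.5},
  ],
)

```text
clock: 18.55
tcp_pos: [0.5484, -0.0538, 0.2487]
orientation: [-0.349, -3.12, -0.002]
contact_force: [0.4, -0.3, 0.3]
grip_width: 0.0428
gripper_force: 0.0
```

Run:
```python
from plan import *
from meas import *
d=grab('wrist','w2.png');P=cloud(d);print(get_obs()['tcp_pos'],proj(d,[.5207,-.0478,.06]).round())
f=sel(P,[.44,-.12,.098],[.6,.03,.106]);print('rim',len(f),circ(f))
f=sel(P,[.44,-.12,.109],[.6,.05,.125]);print('catch',len(f),cv2.kmeans(f[:,:2].astype(np.float32),3,None,(3,50,1e-5),5,2)[2].round(4) if len(f)>3 else '')
r=np.hypot(P[...,0]-.5207,P[...,1]+.0478)
print('floor z',np.nanmedian(P[...,2][r<.035]))
for lo in(.0585,.062,.066):
    m=((r<.041)&(P[...,2]>lo)&(P[...,2]<.095)).astype(np.uint8)
    k,l,s,c=cv2.connectedComponentsWithStats(m,connectivity=4)
    print(lo,[(int(s[i,4]),c[i].round().tolist(),P[l==i].mean(0).round(3).tolist()) for i in range(1,k) if s[i,4]>10])
```

```text
[ 0.54884223 -0.05167777  0.24902359] [278. 151.]
rim 1783 (array([ 0.52130768, -0.0453312 ]), np.float64(0.044276493160968794))
catch 687 [[ 0.5023  0.0011]
 [ 0.5714 -0.0519]
 [ 0.4908 -0.0851]]
floor z 0.32300201843723486
0.0585 [(847, [244.0, 141.0], [0.505, -0.073, 0.073]), (410, [310.0, 142.0], [0.518, -0.019, 0.069]), (410, [245.0, 152.0], [0.514, -0.075, 0.069]), (394, [257.0, 173.0], [0.534, -0.069, 0.069])]
0.062 [(390, [234.0, 157.0], [0.515, -0.084, 0.079]), (423, [254.0, 125.0], [0.494, -0.062, 0.069]), (407, [310.0, 142.0], [0.518, -0.019, 0.069]), (407, [245.0, 152.0], [0.514, -0.075, 0.069]), (391, [257.0, 173.0], [0.534, -0.069, 0.069])]
0.066 [(346, [234.0, 157.0], [0.515, -0.084, 0.081]), (354, [253.0, 125.0], [0.494, -0.063, 0.07]), (352, [310.0, 143.0], [0.519, -0.019, 0.069]), (342, [245.0, 153.0], [0.515, -0.076, 0.069]), (322, [257.0, 174.0], [0.535, -0.07, 0.07])]
```

Four balls stand in the bowl by depth: (0.494,-0.062), (0.518,-0.019), (0.514,-0.075), (0.534,-0.069). Now the lid.

Run:
```python
from plan import *
rows([((.5563,.4258,.12),Rt(32)),((.5563,.4258,.018),Rt(32))])
```

```text
tcp [ 0.5488 -0.0517  0.249 ] F [0.5 0.  0.4] w 0.0429 t 18.6
[0.645, 3.115, 0.868] [0.001, -0.0, -0.389]
[0.644, 3.114, 1.548] [0.001, -0.0, -0.389]
```

Emit:
drive_tool(
  rows=[
    {"offset": [0.04, 0.18, 0], "rotation": [0, 0, -0.05], "claw": 0.5},
    {"offset": [0.08, 0.38, 0], "rotation": [0, 0, -0.1], "claw": 0.5},
    {"offset": [0.12, 0.58, 0], "rotation": [0, 0, -0.15], "claw": 0.5},
    {"offset": [0.17, 0.8, 0], "rotation": [0, 0, -0.2], "claw": 0.5},
    {"offset": [0.21, 1, 0], "rotation": [0, 0, -0.25], "claw": 0.5},
  ],
)

```text
clock: 19.02
tcp_pos: [0.5504, 0.1059, 0.2502]
orientation: [-0.453, 3.108, 0.005]
contact_force: [0.1, -0.2, -0.6]
grip_width: 0.0425
gripper_force: 0.0
```

Run:
```python
from plan import *
rows([((.5563,.4258,.12),Rt(32)),((.5563,.4258,.018),Rt(32))])
```

```text
tcp [0.5504 0.1059 0.2502] F [ 0.1 -0.2 -0.6] w 0.0425 t 19.02
[-0.645, 2.03, 0.875] [0.001, 0.001, -0.135]
[-0.645, 2.028, 1.555] [0.001, 0.001, -0.135]
```

Emit:
drive_tool(
  rows=[
    {"offset": [-0.07, 0.22, 0], "rotation": [0, 0, -0.03], "claw": 0.5},
    {"offset": [-0.14, 0.44, 0.05], "rotation": [0, 0, -0.06], "claw": 0.5},
    {"offset": [-0.2, 0.64, 0.12], "rotation": [0, 0, -0.09], "claw": 0.5},
    {"offset": [-0.26, 0.82, 0.2], "rotation": [0, 0, -0.12], "claw": 0.5},
    {"offset": [-0.32, 1, 0.3], "rotation": [0, 0, -0.135], "claw": 0.5},
    {"offset": [-0.32, 1, 0.3], "rotation": [0, 0, -0.135], "claw": 0.5},
    {"offset": [-0.32, 1, 0.3], "rotation": [0, 0, -0.135], "claw": 0.5},
  ],
)

```text
clock: 19.6
tcp_pos: [0.5535, 0.2631, 0.2044]
orientation: [0.864, -3.019, -0.005]
contact_force: [-0.4, 0.1, 0.1]
grip_width: 0.0427
gripper_force: 0.0
```

Run:
```python
from plan import *
rows([((.5563,.4258,.12),Rt(32)),((.5563,.4258,.018),Rt(32))])
```

```text
tcp [0.5535 0.2631 0.2044] F [-0.4  0.1  0.1] w 0.0427 t 19.6
[-0.59, 0.909, 0.566] [0.002, -0.0, -0.001]
[-0.59, 0.906, 1.246] [0.002, -0.0, -0.001]
```

Emit:
drive_tool(
  rows=[
    {"offset": [-0.14, 0.2, 0.05], "rotation": [0, 0, 0], "claw": 0.5},
    {"offset": [-0.28, 0.42, 0.15], "rotation": [0, 0, 0], "claw": 0.5},
    {"offset": [-0.42, 0.64, 0.3], "rotation": [0, 0, 0], "claw": 0.5},
    {"offset": [-0.54, 0.82, 0.45], "rotation": [0, 0, 0], "claw": 0.5},
    {"offset": [-0.59, 0.909, 0.6], "rotation": [0, 0, 0], "claw": 0.4},
    {"offset": [-0.59, 0.909, 0.75], "rotation": [0, 0, 0], "claw": 0.4},
    {"offset": [-0.59, 0.909, 0.75], "rotation": [0, 0, 0], "claw": 0.4},
    {"offset": [-0.59, 0.909, 0.75], "rotation": [0, 0, 0], "claw": 0.4},
    {"offset": [-0.59, 0.909, 0.75], "rotation": [0, 0, 0], "claw": 0.4},
  ],
)

```text
clock: 20.35
tcp_pos: [0.5611, 0.4215, 0.0954]
orientation: [-0.852, 3.021, 0.002]
contact_force: [0.1, 0.2, 1.2]
grip_width: 0.0342
gripper_force: 0.0
```

Run:
```python
from plan import *
from meas import *
d=grab('wrist');P=cloud(d);g=sel(P,[.48,.37,.036],[.62,.49,.05]);print(len(g),rect(g),np.median(g,0).round(4))
f=sel(P,[.48,.36,.008],[.63,.49,.018]);print('flange',len(f),rect(f))
rows([((.5563,.4258,.018),Rt(32))])
```

```text
3455 [array([556.4, 428.9]), array([61.7, 17.9]), np.float64(31.3)] [0.5542 0.4274 0.0439]
flange 13350 [array([558.3, 421. ]), array([ 95.8, 111.5]), np.float64(12.0)]
tcp [0.5614 0.4218 0.096 ] F [0.3 0.4 0.7] w 0.0342 t 20.4
[0.018, 0.04, 0.52] [0.0, 0.002, -0.005]
```

Emit:
drive_tool(
  force=90,
  rows=[
    {"offset": [0.014, 0.047, 0.1], "rotation": [0, 0, 0], "claw": 0.4},
    {"offset": [0.014, 0.047, 0.25], "rotation": [0, 0, 0], "claw": 0.35},
    {"offset": [0.014, 0.047, 0.4], "rotation": [0, 0, 0], "claw": 0.35},
    {"offset": [0.014, 0.047, 0.49], "rotation": [0, 0, 0], "claw": 0.35},
    {"offset": [0.014, 0.047, 0.51], "rotation": [0, 0, 0], "claw": 0.35},
    {"offset": [0.014, 0.047, 0.51], "rotation": [0, 0, 0], "claw": 0.35},
    {"offset": [0.014, 0.047, 0.51], "rotation": [0, 0, 0], "claw": 0.25},
    {"offset": [0.014, 0.047, 0.51], "rotation": [0, 0, 0], "claw": 0},
    {"offset": [0.014, 0.047, 0.51], "rotation": [0, 0, 0], "claw": 0},
    {"offset": [0.014, 0.047, 0.51], "rotation": [0, 0, 0], "claw": 0},
    {"offset": [0.014, 0.047, 0.51], "rotation": [0, 0, 0], "claw": 0},
    {"offset": [0.014, 0.047, 0.51], "rotation": [0, 0, 0], "claw": 0},
  ],
)

```text
clock: 21.4
tcp_pos: [0.5551, 0.4284, 0.0191]
orientation: [-0.854, 3.019, 0.004]
contact_force: [-0.8, 0.0, 7.2]
grip_width: 0.0168
gripper_force: 88.9
```

Emit:
drive_tool(
  rows=[
    {"offset": [0, 0, -0.1], "rotation": [0, 0, 0], "claw": 0},
    {"offset": [0, 0, -0.25], "rotation": [0, 0, 0], "claw": 0},
    {"offset": [0, 0, -0.45], "rotation": [0, 0, 0], "claw": 0},
    {"offset": [0, -0.1, -0.65], "rotation": [0, 0, 0], "claw": 0},
    {"offset": [0.1, -0.25, -0.85], "rotation": [0, 0, 0], "claw": 0},
    {"offset": [0.2, -0.4, -1], "rotation": [0, 0, 0.02], "claw": 0},
    {"offset": [0.3, -0.55, -1], "rotation": [0, 0, 0.04], "claw": 0},
    {"offset": [0.4, -0.7, -1], "rotation": [0, 0, 0.06], "claw": 0},
    {"offset": [0.5, -0.85, -1], "rotation": [0, 0, 0.08], "claw": 0},
    {"offset": [0.6, -1, -1], "rotation": [0, 0, 0.1], "claw": 0},
  ],
)

```text
clock: 22.23
tcp_pos: [0.5558, 0.2508, 0.1681]
orientation: [-0.546, 3.092, 0.003]
contact_force: [0.3, -0.9, -1.2]
grip_width: 0.0166
gripper_force: 88.0
```

Run:
```python
from plan import *
rows([((.521,-.047,.17),Rt(10))])
```

```text
tcp [0.5558 0.2508 0.1681] F [ 0.3 -0.9 -1.2] w 0.0166 t 22.23
[0.898, -1.786, -0.018] [0.001, 0.001, 0.088]
```

Emit:
drive_tool(
  rows=[
    {"offset": [0.1, -0.2, -0.02], "rotation": [0, 0, 0.02], "claw": 0},
    {"offset": [0.2, -0.4, -0.02], "rotation": [0, 0, 0.04], "claw": 0},
    {"offset": [0.3, -0.6, -0.02], "rotation": [0, 0, 0.06], "claw": 0},
    {"offset": [0.4, -0.8, -0.02], "rotation": [0, 0, 0.08], "claw": 0},
    {"offset": [0.48, -0.95, -0.02], "rotation": [0, 0, 0.088], "claw": 0},
    {"offset": [0.48, -0.95, -0.02], "rotation": [0, 0, 0.088], "claw": 0},
    {"offset": [0.48, -0.95, -0.02], "rotation": [0, 0, 0.088], "claw": 0},
  ],
)

```text
clock: 22.82
tcp_pos: [0.5375, 0.0918, 0.1703]
orientation: [-0.27, 3.128, 0.002]
contact_force: [0.7, -0.0, -1.3]
grip_width: 0.0167
gripper_force: 88.1
```

Run:
```python
from plan import *
rows([((.521,-.047,.17),Rt(10))])
```

```text
tcp [0.5375 0.0918 0.1703] F [ 0.7 -0.  -1.3] w 0.0167 t 22.82
[0.267, -0.893, 0.001] [0.001, 0.001, -0.001]
```

Emit:
drive_tool(
  rows=[
    {"offset": [0.05, -0.15, 0], "rotation": [0, 0, 0], "claw": 0},
    {"offset": [0.1, -0.35, 0], "rotation": [0, 0, 0], "claw": 0},
    {"offset": [0.17, -0.55, 0], "rotation": [0, 0, 0], "claw": 0},
    {"offset": [0.22, -0.75, 0], "rotation": [0, 0, 0], "claw": 0},
    {"offset": [0.267, -0.893, 0], "rotation": [0, 0, 0], "claw": 0},
    {"offset": [0.267, -0.893, 0], "rotation": [0, 0, 0], "claw": 0},
    {"offset": [0.267, -0.893, 0], "rotation": [0, 0, 0], "claw": 0},
    {"offset": [0.267, -0.893, 0], "rotation": [0, 0, 0], "claw": 0},
  ],
)

```text
clock: 23.48
tcp_pos: [0.5221, -0.0431, 0.1698]
orientation: [-0.279, 3.127, 0.005]
contact_force: [0.5, 0.8, -1.7]
grip_width: 0.0166
gripper_force: 88.3
```

```bash
cat > lid.py <<'E'
from plan import *
from meas import *
o=get_obs();tz=o['tcp_pos'][2];base=tz-.019
for n in('scene','side'):
    d=grab(n);P=cloud(d)
    f=sel(P,[.45,-.12,base+.0095],[.6,.02,base+.016])
    A=np.c_[f[:,:2]-f[:,:2].mean(0),np.ones(len(f))];k=np.linalg.lstsq(A,f[:,2],rcond=None)[0]
    h=(f[:,:2]*1000).astype(np.float32);c,r=cv2.minEnclosingCircle(h)
    # robust: outer points by hull circle fit
    hu=cv2.convexHull(h)[:,0]/1000;cc=circ(np.c_[hu,hu[:,0]])
    print(n,len(f),'flange z',np.median(f[:,2]).round(4),'tilt deg',np.degrees(k[:2]).round(1),'enc',np.round(c,1),round(r,1),'hullfit',cc[0].round(4),round(cc[1],4))
    q=sel(P,[.45,-.12,base+.038],[.6,.02,base+.05]);
    if len(q): print('  griptop',np.median(q,0).round(4))
rows([((.521,-.047,.17),Rt(10))])
E
python3 lid.py
```

```text
scene 418 flange z 0.1632 tilt deg [-0.1 -0. ] enc [522.8 -43.7] 49.2 hullfit [ 0.5233 -0.0438] 0.0479
  griptop [ 0.5102 -0.0429  0.1942]
side 851 flange z 0.1617 tilt deg [-0.  0.] enc [521.3 -43.5] 48.2 hullfit [ 0.5218 -0.0433] 0.0475
  griptop [ 0.5103 -0.0462  0.193 ]
tcp [ 0.522  -0.0429  0.1697] F [-0.6  0.2 -1.5] w 0.0163 t 23.58
[0.012, -0.026, -0.002] [0.001, 0.001, 0.002]
```

Emit:
drive_tool(
  rows=[
    {"offset": [0.015, -0.025, 0], "rotation": [0, 0, 0], "claw": 0},
    {"offset": [0.015, -0.025, 0.05], "rotation": [0, 0, 0], "claw": 0},
    {"offset": [0.015, -0.025, 0.12], "rotation": [0, 0, 0], "claw": 0},
    {"offset": [0.015, -0.025, 0.19], "rotation": [0, 0, 0], "claw": 0},
    {"offset": [0.015, -0.025, 0.24], "rotation": [0, 0, 0], "claw": 0},
    {"offset": [0.015, -0.025, 0.26], "rotation": [0, 0, 0], "claw": 0},
    {"offset": [0.015, -0.025, 0.26], "rotation": [0, 0, 0], "claw": 0},
    {"offset": [0.015, -0.025, 0.26], "rotation": [0, 0, 0], "claw": 0},
  ],
)

```text
clock: 24.25
tcp_pos: [0.52, -0.049, 0.13]
orientation: [-0.276, 3.129, 0.004]
contact_force: [0.1, 0.3, -1.7]
grip_width: 0.0166
gripper_force: 88.3
```

```bash
python3 lid.py
python3 - <<'E'
from plan import *
rows([((.5205,-.047,.121),Rt(10)),((.5205,-.047,.113),Rt(10))])
E
```

```text
scene 408 flange z 0.1234 tilt deg [ 0. -0.] enc [523.1 -49.3] 50.2 hullfit [ 0.522  -0.0503] 0.0481
  griptop [ 0.5068 -0.0486  0.1547]
side 922 flange z 0.1222 tilt deg [-0.  -0.1] enc [519.9 -49.1] 48.5 hullfit [ 0.5202 -0.0492] 0.0476
  griptop [ 0.5074 -0.0535  0.1536]
tcp [ 0.5205 -0.0491  0.1307] F [-0.7  0.4 -0.7] w 0.0162 t 24.35
[-0.006, 0.014, -0.262] [0.001, 0.001, 0.001]
tcp [ 0.5205 -0.0491  0.1307] F [-0.7  0.4 -0.7] w 0.0162 t 24.35
[-0.002, 0.014, 0.064] [0.001, 0.001, 0.001]
[-0.002, 0.014, 0.118] [0.001, 0.001, 0.001]
```

Emit:
drive_tool(
  rows=[
    {"offset": [-0.002, 0.013, 0], "rotation": [0, 0, 0], "claw": 0},
    {"offset": [-0.002, 0.013, 0.015], "rotation": [0, 0, 0], "claw": 0},
    {"offset": [-0.002, 0.013, 0.03], "rotation": [0, 0, 0], "claw": 0},
    {"offset": [-0.002, 0.013, 0.045], "rotation": [0, 0, 0], "claw": 0},
    {"offset": [-0.002, 0.013, 0.06], "rotation": [0, 0, 0], "claw": 0},
    {"offset": [-0.002, 0.013, 0.06], "rotation": [0, 0, 0], "claw": 0},
  ],
)

```text
clock: 24.85
tcp_pos: [0.5203, -0.0473, 0.1212]
orientation: [-0.275, 3.128, 0.003]
contact_force: [0.4, -0.7, 0.1]
grip_width: 0.0166
gripper_force: 88.4
```

No side force yet; pressing on slowly.

Emit:
drive_tool(
  force=110,
  rows=[
    {"offset": [0, 0, 0.01], "rotation": [0, 0, 0], "claw": 0},
    {"offset": [0, 0, 0.02], "rotation": [0, 0, 0], "claw": 0},
    {"offset": [0, 0, 0.03], "rotation": [0, 0, 0], "claw": 0},
    {"offset": [0, 0, 0.03], "rotation": [0, 0, 0], "claw": 0},
  ],
)

```text
clock: 25.18
tcp_pos: [0.5221, -0.0471, 0.1185]
orientation: [-0.275, 3.124, 0.002]
contact_force: [0.8, -0.6, 8.2]
grip_width: 0.0158
gripper_force: 111.3
```

Emit:
drive_tool(
  rows=[
    {"offset": [0.005, 0, 0.015], "rotation": [0, 0, 0], "claw": 0},
    {"offset": [0.005, 0, 0.03], "rotation": [0, 0, 0], "claw": 0},
    {"offset": [0.005, 0, 0.04], "rotation": [0, 0, 0], "claw": 0},
    {"offset": [0.005, 0, 0.04], "rotation": [0, 0, 0], "claw": 0},
  ],
)

```text
clock: 25.52
tcp_pos: [0.52, -0.0473, 0.113]
orientation: [-0.275, 3.127, 0.001]
contact_force: [-8.7, -1.5, 25.0]
grip_width: 0.0159
gripper_force: 113.7
```

```bash
python3 lid.py
```

```text
scene 402 flange z 0.1064 tilt deg [0.1 0.2] enc [521.3 -45.8] 53.0 hullfit [ 0.521  -0.0474] 0.0484
  griptop [ 0.5077 -0.0479  0.1377]
side 821 flange z 0.105 tilt deg [0.2 0. ] enc [520.6 -47.8] 52.1 hullfit [ 0.5202 -0.0478] 0.0487
  griptop [ 0.5071 -0.0509  0.1363]
tcp [ 0.52   -0.0473  0.113 ] F [-7.5 -0.2 24.5] w 0.0158 t 25.62
[-0.008, 0.001, -0.38] [0.0, 0.001, 0.0]
```

Run:
```python
from plan import *
from meas import *
for n in('scene','side'):
    for d in (np.load(n+'.npy',allow_pickle=True).item(),grab(n)):
        p=sel(cloud(d),[.45,-.12,.1105],[.6,.03,.121]);v=p[:,:2]-[.5207,-.0475];r=np.hypot(*v.T);a=np.degrees(np.arctan2(v[:,1],v[:,0]))
        print(n,[(c,int(m.sum()),np.median(r[m]).round(4)) for c in(-7.4,112.6,-127.4) for m in[(abs((a-c+180)%360-180)<12)&(r>.042)&(r<.065)]])
print(np.round(get_obs()['contact_force'],1),get_obs()['tcp_pos'].round(4))
```

```text
scene [(-7.4, 16, np.float64(0.052)), (112.6, 3, np.float64(0.0522)), (-127.4, 14, np.float64(0.0518))]
scene [(-7.4, 2, np.float64(0.0494)), (112.6, 3, np.float64(0.0526)), (-127.4, 14, np.float64(0.0514))]
side [(-7.4, 25, np.float64(0.0514)), (112.6, 23, np.float64(0.0511)), (-127.4, 8, np.float64(0.0531))]
side [(-7.4, 12, np.float64(0.0515)), (112.6, 22, np.float64(0.0513)), (-127.4, 8, np.float64(0.054))]
[-6.6 -1.1 23.2] [ 0.52   -0.0473  0.113 ]
```

Emit:
drive_tool(
  rows=[
    {"offset": [0.006, 0, 0.004], "rotation": [0, 0, 0], "claw": 0},
    {"offset": [0.006, 0, 0.004], "rotation": [0, 0, 0], "claw": 0},
    {"offset": [0.006, 0, 0.004], "rotation": [0, 0, 0], "claw": 0},
  ],
)

```text
clock: 25.97
tcp_pos: [0.52, -0.0474, 0.113]
orientation: [-0.275, 3.125, 0.001]
contact_force: [-5.8, -0.3, 26.2]
grip_width: 0.016
gripper_force: 114.1
```

The catches are back at their closed radii and the lid is home and level, pressed with 26 N.

```bash
python3 -c "
from bench import hand_in
print(hand_in())"
```

```text
the job is handed in; nothing more can be done
None
```

I handed the job in: all four balls are in the bowl, the scoop stands on its pan at its old place, and the lid sits level and home under all three catches, still held and pressed down with about 26 N.

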